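# Find the slot of an unmarked slicer spacer plate in the graded rack

## Task

Take the spacer plate that stands alone, apart from the other two, out of the white stand and try it, tab down, in the slots of the dark wooden rack: start at the narrowest and go one slot at a time towards the wider ones, setting the tab down gently on each mouth and never forcing it. Put it fully home, shoulders flush on the rack, in the first slot that accepts it, and let go; leave the other two plates in the stand and do not disturb the bowl, jar and mortar.

Things in the scene. Friction and masses are not known exactly. Their poses are not given: they have to be found in the camera images.
- plate_a: Spacer plate, 0.15-0.3 kg. Aluminium head 56 (x) by 24 (y; grip here) by 50 mm high; below it, centred, a sharp-edged steel tab 32 (x) by 20 mm long (z), 8 to 15.5 mm thick (y). The three look alike but their tabs differ by 3 mm steps; which is which is not told. Origin: centre of the tab's underside, z up; head from z 20 to 70 mm. Stands loosely in a well, head resting on the stand's top.
- plate_b: Spacer plate, 0.15-0.3 kg. Aluminium head 56 (x) by 24 (y; grip here) by 50 mm high; below it, centred, a sharp-edged steel tab 32 (x) by 20 mm long (z), 8 to 15.5 mm thick (y). The three look alike but their tabs differ by 3 mm steps; which is which is not told. Origin: centre of the tab's underside, z up; head from z 20 to 70 mm. Stands loosely in a well, head resting on the stand's top.
- plate_c: Spacer plate, 0.15-0.3 kg. Aluminium head 56 (x) by 24 (y; grip here) by 50 mm high; below it, centred, a sharp-edged steel tab 32 (x) by 20 mm long (z), 8 to 15.5 mm thick (y). The three look alike but their tabs differ by 3 mm steps; which is which is not told. Origin: centre of the tab's underside, z up; head from z 20 to 70 mm. Stands loosely in a well, head resting on the stand's top.
- rack: Rack: steel base 96 by 216 mm, origin under its centre, z up; on it, sprung, a dark wooden block 80 (x) by 200 (y) by 40 mm, top 60 mm above the origin. Five sharp-edged slots 36 mm apart along y, 42 mm long (x), 26 mm deep, slot0 narrowest (+y end) to slot4 widest. Plates go in with x along the rack's x, either way round. The right slot is 1.2 mm wider than the tab, the one before 1.8 mm too narrow.
- cushion (a joint): How far (m) the rack's wooden block is pressed down on its springs: 0 until the push passes about 6 N, then 1 mm for each further 1.5 N, up to 12 mm. A plate pushed so hard that this passes 7 mm (about 16 N) is being forced and chips the block.
- slot0 (a point): Centre of the mouth of slot 0 of the rack, in the plane of the block's top (moves with it), axes as the rack's. The narrowest, 7 mm.
- slot1 (a point): Centre of the mouth of slot 1 of the rack, in the plane of the block's top (moves with it), axes as the rack's. 10 mm.
- slot2 (a point): Centre of the mouth of slot 2 of the rack, in the plane of the block's top (moves with it), axes as the rack's. 13 mm.
- slot3 (a point): Centre of the mouth of slot 3 of the rack, in the plane of the block's top (moves with it), axes as the rack's. 16 mm.
- slot4 (a point): Centre of the mouth of slot 4 of the rack, in the plane of the block's top (moves with it), axes as the rack's. The widest, 19 mm.
- stand: Fixed white plastic stand 270 mm (its x) by 70 mm (its y) by 40 mm high with three wells (40 by 26 mm, 28 mm deep) in a row along its x, each with a plate whose x lies within a few degrees of the stand's x. Origin on the table, 5 mm to the -x side of its middle; z up.
- lone_well (a point): Centre of the mouth of the well at the stand's -x end, which stands apart (120 mm from the next): the plate here is the one to place. At the height of the stand's top.
- spare_well1 (a point): Centre of the mouth of the middle well (a spare plate stands here and stays).
- spare_well2 (a point): Centre of the mouth of the well at the +x end, 70 mm from the middle one (a spare plate stands here and stays).
- bowl: Bystander: loose steel bowl, 130 mm across, 55 mm high, farther from the robot than the rack. Origin under its centre.
- jar: Bystander: loose amber glass jar with a brass lid, 64 mm across, 85 mm high. Origin under its centre.
- mortar: Bystander: loose brass mortar, 84 mm across, 70 mm high. Origin under its centre.
Things that resemble listed ones, but are neither listed nor needed, are in the scene too. Leave any green or yellow look-alike of the plate_c alone.

How it is judged:
By the outcome, as a careful person would: the job done as asked, in the order asked, and still so for the second after the job is handed in, with the robot touching nothing.
It also fails if it takes over 67 s, if anything falls off the work surface, if the arm or the gripper's body presses on something with over 40 N, if the wrist force passes 120 N, or if a joint passes its speed limit or range.

## Robot

A 6-joint arm with a two-finger parallel gripper is mounted at the origin on the work surface. World frame = base frame: x ahead of the robot, y to its left, z up, the work surface at z = 0. Lengths are in mm, angles in rad, forces in N, time in s.
With the tool pointing down it reaches from about 225 to 725 mm from the base axis. Payload 3.1 kg.
Tool frame: the origin (TCP) lies between the finger pads; the fingertips stand 14 mm ahead of it and the grasp point (between the pads) lies 5 mm behind it (env.nose_length is the distance from the TCP to the fingertips, in mm); z points along the fingers, x is the direction in which the jaws open and shut, and the axes are right-handed (so a half turn about z gives the same grasp; the last joint's range is limited). The gripper opens to 85 mm and grips with 20 to 120 N. Pads are 22 mm wide; open, the fingers measure 114 mm over their backs; the gripper's body (76 mm by 85 mm) begins 54 mm behind the grasp point. The pads swing forward as they close: fully open they stand 13 mm farther back than shut.
Start: joints at [-1.454, 0.048, 0.099, 1.622, 0, 1.443], TCP at [127.225, -509.344, 245.312] pointing down, gripper open.
Joint ranges: [-2.91, 2.91], [-0.99, 1.94], [-1.21, 1.42], [-2.12, 2.29], [-1.49, 1.47], [-3.14, 3.14]. Speed limits (rad/s): [2.79, 2.79, 3.14, 3.14, 3.14, 3.14].

## Interface

Orientations are given as a unit quaternion [w, x, y, z].
In Python, from station import env, cams, workorder, masks_of, mark_of gives the robot as it stands.
- The arm moves only by the tool play_rows, never from a script. Its argument "rows" is a list that holds one entry, the list of rows, each a list of 4 numbers: the shift along the tool's x, y, z in cm, then the turn about the tool's z in rad. In form: [[[dx, dy, dz, roll], ...]]. A call has 1 to 12 rows; each row shifts and turns the commanded pose from where the row before left it, along the tool's axes as they then stand; what a row does not reach is not made up. A row lasts 1/12 s, in which the tool goes at most 41.7 mm and 7.16 degrees, less where a joint would pass 70% of its speed; a pose out of reach is approached as far as the arm can. A call is refused whole if a number of a shift passes 4.17 or a number of a turn 0.125, either way. A call with a gripper value outside its range is refused whole. "claw" is the closure, from -1 (fully open) to 1 (shut), so that 0 is half open, set as the call begins (left out, the last holds). The fingers move at their own pace and stop on an object; "force" is the grip in N (left out, the last holds). Time passes only in rows, so rows that do not move let the fingers close. It gives the time, the measured TCP pose, the force and the opening at its end, in the units of the state.
- env.observe(): the state, without advancing time (a new reading comes with each control period).
- cams.get_image(name): name is "scene" or "top" or "wrist"; returns a dict with "color" (420x560x3 uint8, red, green, blue), "K" (3x3 intrinsics, pixels), "eye" and "orientation" of the camera in the world; the wrist camera has in their place "mount" (4x4, takes a point from camera to tool coordinates, whose origin is the TCP and whose axes are the tool frame's). Camera axes: x right, y down, z forward; pixel columns grow to the right and rows downward; lengths in mm; the calibration is good to about 2 mm. A picture is of the moment at which its call begins: read the wrist's pose just before it. There is no depth.
- workorder.job_done(): hands the job in, once; it reports no verdict.
Trained networks look in a picture, given as the dict that the camera call returned (one of the last four; its "shot" number tells which), for a name from the list of things; names that differ only in an ending like _2 or _b are one class to them, and where a whole thing is asked for, a point or a joint stands for the part that bears it (a point fixed in the world has none). Each returns a list of dicts, best first, with "score" (0 to 1); they miss things now and then, are a little off and sometimes report something else, mostly with a low value. They report only what shows in the picture. A call takes as long as a camera call. They do not tell look-alikes from the thing itself.
- masks_of(picture, query): "mask" (420x560 bool, what is visible of it).
- mark_of(picture, query): "at" ([x, y, z] in mm, in world coordinates, good to about 4 mm: a listed point, or the origin of a listed thing).
The state is a dict: "time_s": time; "joint_pos": joint angles; "joint_vel": joint speeds; "joint_torque": joint torques, N m; "tcp_pos": TCP position; "eef_rot": TCP orientation; "force": force on the tool from outside, world axes, zero at the start; "wrist_torque": the same for the moment, N m; "width": finger opening in mm.
Only numpy, scipy, OpenCV 4.12 (cv2) and the standard library are available. Lean on these libraries where they do the work, as an engineer would, in place of code of your own. Each camera call takes 0.05 s, during which the arm holds its last target.

## Working session

There is one attempt and no reset: what is moved stays moved. The work goes in short steps, Python scripts to look and compute and a tool call to move; the robot and the scene stay as the last step left them, time stands still between calls to the robot, and variables do not carry over. Pictures are saved under pics/ and viewed, and the job is handed in when it is done.

Besides the shell and the picture viewer there is one more tool, called as name(argument=value, ...), one argument or row to a line, values as JSON. play_rows: Moves the arm, as the interface text tells. Its arguments: {"type":"object","properties":{"rows":{"type":"array","items":{"type":"array","items":{"type":"array","items":{"type":"number"}}}},"claw":{"type":"number"},"force":{"type":"number"}},"required":["rows"]}

```bash
mkdir -p pics
cat > h.py <<'E'
from station import env,cams,workorder,masks_of,mark_of
import numpy as np,cv2
from scipy.spatial.transform import Rotation as R
def rot(q): return R.from_quat([q[1],q[2],q[3],q[0]]).as_matrix()
def pose():
    s=env.observe(); return s,np.array(s['tcp_pos']),rot(s['eef_rot'])
def cam(name):
    s,p,M=pose(); im=cams.get_image(name)
    if 'mount' in im:
        T=np.array(im['mount']); Rc=M@T[:3,:3]; e=p+M@T[:3,3]
    else:
        e=np.array(im['eye']); o=np.array(im['orientation']); Rc=rot(o) if o.size==4 else o
    return im,e,Rc
def proj(P,im,e,Rc):
    c=(np.atleast_2d(P)-e)@Rc; u=c@np.array(im['K']).T; return u[:,:2]/u[:,2:]
def unproj(uv,z,im,e,Rc):
    uv=np.atleast_2d(uv); d=np.c_[uv,np.ones(len(uv))]@np.linalg.inv(np.array(im['K'])).T@Rc.T
    return e+d*((z-e[2])/d[:,2])[:,None]
def save(im,n): cv2.imwrite('pics/'+n,im['color'][:,:,::-1])
E
python3 - <<'E'
from h import *
print(env.observe())
for n in['top','scene']:
    im,e,Rc=cam(n); save(im,n+'0.png'); print(n,e.round(),Rc.round(2).tolist(),np.array(im['K']).round(1).tolist())
    for q in['rack','stand','lone_well','spare_well1','spare_well2','plate_a','slot0','slot4','bowl','jar','mortar']:
        print(q,[(np.round(m['at']).tolist(),round(m['score'],2)) for m in mark_of(im,q)[:5]])
E
```

```text
{'time_s': 0.0, 'joint_pos': array([-1.45381215e+00,  4.87517253e-02,  9.75988618e-02,  1.62202270e+00,
       -1.63723542e-05,  1.44297676e+00]), 'joint_vel': array([-0.00146801,  0.00117387, -0.00042293,  0.0007419 , -0.00011866,
       -0.0002248 ]), 'joint_torque': array([ 6.41623446e-04, -3.38780308e+01,  3.20016038e+01,  2.02273065e-02,
       -3.56824139e-04, -5.50840568e-06]), 'tcp_pos': array([ 127.146072  , -508.76660303,  244.11715343]), 'eef_rot': array([-0.00083998,  0.78815106, -0.6154807 , -0.00084244]), 'force': array([-0.69003942,  0.51961913, -1.18834429]), 'wrist_torque': array([ 0.02867781, -0.08320427,  0.01689071]), 'width': 85.14168796684837}
top [ 404.  -64. 1099.] [[-0.0, -0.99, 0.14], [-1.0, 0.0, 0.0], [-0.0, -0.14, -0.99]] [[382.8, 0.0, 280.3], [0.0, 382.8, 206.5], [0.0, 0.0, 1.0]]
rack [([488.0, -207.0, 2.0], 0.94)]
stand [([553.0, 248.0, 4.0], 0.72), ([489.0, -210.0, 62.0], 0.49)]
lone_well [([466.0, 226.0, 39.0], 0.66), ([493.0, -244.0, 60.0], 0.49)]
spare_well1 [([655.0, 272.0, 39.0], 0.74), ([586.0, 256.0, 43.0], 0.71)]
spare_well2 [([655.0, 272.0, 39.
[... 1079 characters left out ...]
0], 0.8), ([557.0, 252.0, 1.0], 0.67)]
spare_well2 [([588.0, 258.0, 43.0], 0.84), ([654.0, 276.0, 38.0], 0.8), ([557.0, 252.0, 1.0], 0.67)]
plate_a [([653.0, 271.0, 17.0], 0.87), ([416.0, 96.0, -3.0], 0.81), ([588.0, 258.0, 16.0], 0.67), ([475.0, 230.0, 19.0], 0.65)]
slot0 [([481.0, -175.0, 60.0], 0.98), ([476.0, -140.0, 58.0], 0.97), ([489.0, -208.0, 60.0], 0.91), ([506.0, -284.0, 60.0], 0.84), ([500.0, -246.0, 61.0], 0.57)]
slot4 [([481.0, -175.0, 60.0], 0.98), ([476.0, -140.0, 58.0], 0.97), ([489.0, -208.0, 60.0], 0.91), ([506.0, -284.0, 60.0], 0.84), ([500.0, -246.0, 61.0], 0.57)]
bowl [([763.0, -40.0, 3.0], 0.55)]
jar [([696.0, -366.0, 4.0], 0.91)]
mortar [([327.0, -386.0, -0.0], 0.62)]
```

View pics/top0.png

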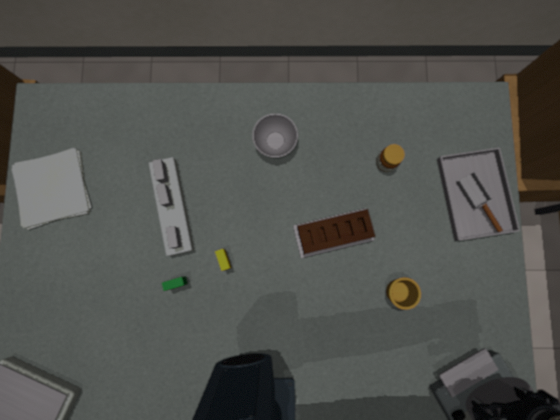

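View pics/scene0.png

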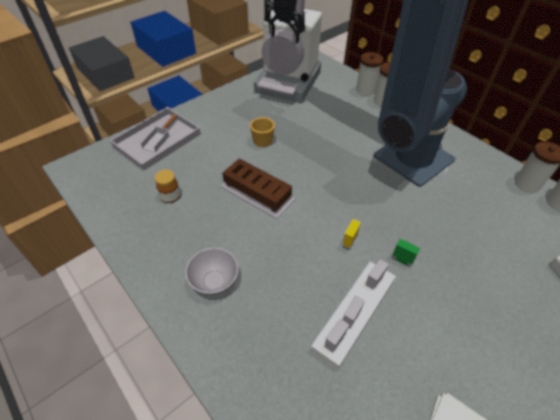

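Run:
```python
from h import *
im,e,Rc=cam('wrist'); save(im,'w0.png'); print(np.array(im['mount']).round(3).tolist(),np.array(im['K']).tolist(),env.nose_length,env.observe()['time_s'])
s,p,M=pose();print(M.round(3).tolist())
print((M.T@(np.array([440,-195,245])-p)))
```

```text
[[1.0, 0.0, -0.0, 0.876], [-0.0, 0.957, 0.29, -72.839], [0.001, -0.29, 0.957, -128.873], [0.0, 0.0, 0.0, 1.0]] [[323.6104502179763, 0.0, 283.54693674962573], [0.0, 323.6104502179763, 208.663762673179], [0.0, 0.0, 1.0]] 14.0 1.25
[[0.242, -0.97, 0.0], [-0.97, -0.242, 0.0], [-0.0, -0.0, -1.0]]
[-2.29164023e+02 -3.79628585e+02  3.11420147e-01]
```

View pics/w0.png

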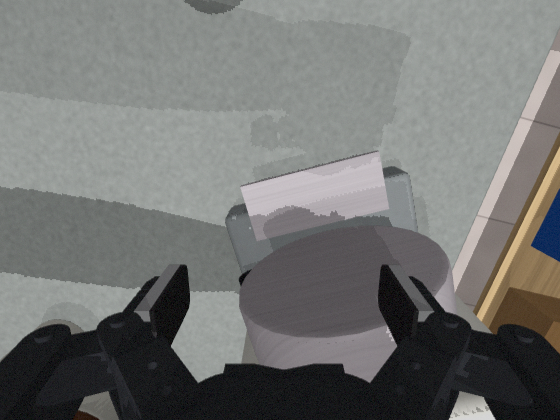

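play_rows(
  rows=[
    [[-2.05,-3.6,0.5,0],[-2.05,-3.6,0.5,0],[-2.05,-3.6,0.5,0],[-2.05,-3.6,0.5,0],[-2.05,-3.6,1,0],[-2.05,-3.6,1,0],[-2.05,-3.6,1,0],[-2.05,-3.6,1,0],[-2.05,-3.6,1,0],[-1.0,-2.0,1,0],[0,0,0.4,0],[0,0,0,0]],
  ],
)

```text
time_s: 2.25
tcp_pos: [410.2, -239.2, 161.0]
eef_rot: [0.0, 0.789, -0.614, -0.001]
force: [-1.0, -0.8, -0.3]
width: 85.5
```

Run:
```python
from h import *
im,e,Rc=cam('wrist'); save(im,'w1.png'); s,p,M=pose();print(s['time_s'],p,s['force'])
np.savez('w1.npz',c=im['color'],K=im['K'],e=e,Rc=Rc)
for q in['rack','slot0']:
        print(q,[(np.round(m['at'],1).tolist(),round(m['score'],2)) for m in mark_of(im,q)[:5]])
```

```text
2.3 [ 409.90815836 -240.22626336  161.84867643] [-1.29872288 -1.04692326 -0.37659464]
rack [([493.1, -211.8, -1.6], 0.74)]
slot0 [([490.5, -209.5, 59.0], 0.91), ([495.4, -246.7, 57.8], 0.84), ([475.7, -138.9, 59.7], 0.77), ([480.3, -176.7, 68.3], 0.76), ([506.0, -277.9, 61.6], 0.63)]
```

View pics/w1.png

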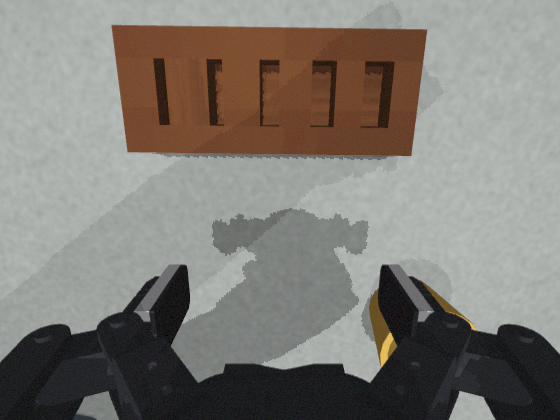

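```bash
cat > fitrack.py <<'E'
from h import *
from scipy.optimize import least_squares
def edges(img,pts,nrm,L=6):
    # pts Nx2 expected, nrm unit normals; find max gradient along the normal within +-L, subpixel centroid
    t=np.arange(-L,L+.01,.25)
    P=pts[:,None]+nrm[:,None]*t[None,:,None]
    v=cv2.remap(img,P[...,0].astype(np.float32),P[...,1].astype(np.float32),cv2.INTER_LINEAR)
    v=cv2.GaussianBlur(v,(0,0),2.0,sigmaY=.01) if False else cv2.blur(v,(5,1))
    g=np.abs(np.gradient(v,axis=1)); g[:,:3]=0;g[:,-3:]=0
    k=g.argmax(1); out=[]
    for i,kk in enumerate(k):
        a=max(kk-4,0);b=kk+5;w=g[i,a:b];out.append((t[a:b]*w).sum()/max(w.sum(),1e-6))
    return np.array(out),g.max(1)
def segs():
    S=[]
    c=[(-40,-100),(40,-100),(40,100),(-40,100)]
    for i in range(4): S.append((c[i],c[(i+1)%4]))
    for k,w in enumerate([7,10,13,16,19]):
        y=72-36*k
        S.append(((-21,y-w/2),(21,y-w/2)));S.append(((21,y+w/2),(-21,y+w/2)))
    return S
def model(q,n=25):
    x,y,a=q;c,s=np.cos(a),np.sin(a);A=[];
    for p0,p1 in segs():
        t=np.linspace(.12,.88,n)[:,None];l=np.array(p0)*(1-t)+np.array(p1)*t
        A.append(np.c_[x+c*l[:,0]-s*l[:,1],y+s*l[:,0]+c*l[:,1],np.full(n,60.)])
    return np.vstack(A)
def fit(img,cam3,q0,L=8,use=None,iters=4):
    im,e,Rc=cam3; q=np.array(q0,float)
    gray=img.astype(np.float32)
    for it in range(iters):
        W=model(q);uv=proj(W,im,e,Rc);n=25
        tan=np.vstack([np.repeat((uv[i+n-1]-uv[i])[None],n,0) for i in range(0,len(uv),n)])
        tan/=np.linalg.norm(tan,axis=1)[:,None];nr=np.c_[-tan[:,1],tan[:,0]]
        d,g=edges(gray,uv,nr,L if it==0 else 4)
        ok=(g>g.max()*.1)&(uv[:,0]>5)&(uv[:,0]<555)&(uv[:,1]>5)&(uv[:,1]<415)
        tgt=uv+nr*d[:,None]
        f=lambda z:(((proj(model(z),im,e,Rc)-tgt)*nr).sum(1))[ok]
        r=least_squares(f,q,loss='soft_l1',f_scale=.3,x_scale=[1,1,.01]);q=r.x
    res=np.full(len(uv),np.nan);res[ok]=f(q)
    return q,res.reshape(-1,n)
E
python3 - <<'E'
from fitrack import *
d=np.load('w1.npz');im={'K':d['K']}
img=d['c'][:,:,0]
q0=[489.5,-208.5,np.deg2rad(12.3)]
q,res=fit(img,(im,d['e'],d['Rc']),q0,L=12)
print(q,np.rad2deg(q[2]),np.nanmedian(res,1).round(2))
for ch,nm in((1,'g'),(2,'b')):
    q2,r2=fit(d['c'][:,:,ch],(im,d['e'],d['Rc']),q,L=5);print(nm,q2)
v=cv2.resize(d['c'][:,:,::-1],None,fx=1.4,fy=1.4)
for u in proj(model(q),im,d['e'],d['Rc']): cv2.circle(v,tuple(int(round(z)) for z in (u*1.4+.2)),1,(0,255,0),-1)
cv2.imwrite('pics/w1f.png',v[:300])
E
```

```text
[ 4.88815309e+02 -2.09748655e+02  2.34363944e-01] 13.428064882686252 [-0.19 -0.31 -0.07 -3.02  0.15 -0.06  2.55 -0.02  0.11  0.14 -0.12  0.04
 -0.18  0.18]
g [ 4.88990639e+02 -2.09720100e+02  2.35556696e-01]
b [ 4.89009662e+02 -2.09731180e+02  2.35581299e-01]
```

View pics/w1f.png

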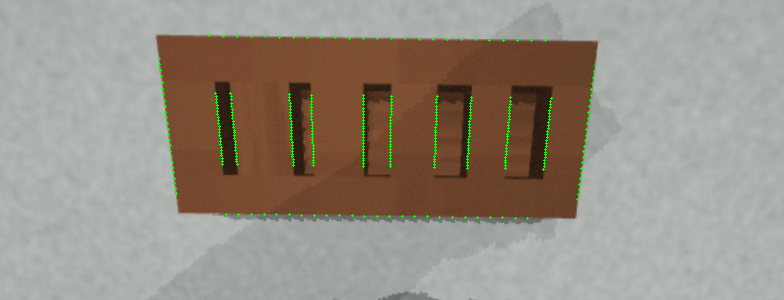

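play_rows(
  rows=[
    [[-4,-0.93,-0.1,0],[-4,-0.93,-0.1,0],[-4,-0.93,-0.1,0],[-4,-0.93,-0.1,0],[-4,-0.93,-0.1,0],[-4,-0.93,-0.1,0],[-4,-0.93,-0.1,0],[-4,-0.93,-0.1,0],[-4,-0.93,-0.1,0],[-4,-0.93,-0.1,0],[-4,-0.93,-0.1,0],[0,0,0,0]],
  ],
)

```text
time_s: 3.4
tcp_pos: [410.2, 191.7, 174.7]
eef_rot: [-0.007, 0.798, -0.603, -0.007]
force: [0.3, -0.3, 0.5]
width: 85.5
```

Run:
```python
from h import *
im,e,Rc=cam('wrist'); save(im,'w2.png'); s,p,M=pose();print(s['time_s'],p,s['force'],M.round(3).tolist())
np.savez('w2.npz',c=im['color'],K=im['K'],e=e,Rc=Rc)
for q in['plate_a','lone_well']:
        print(q,[(np.round(m['at'],1).tolist(),round(m['score'],2)) for m in mark_of(im,q)[:5]])
```

```text
3.45 [409.82782272 189.69887358 174.4236232 ] [-1.03729369 -0.33844177  0.12439251] [[0.27, -0.963, -0.003], [-0.963, -0.27, 0.018], [-0.018, -0.002, -1.0]]
plate_a [([417.3, 100.2, 1.4], 0.96), ([350.4, 224.2, 1.4], 0.74), ([474.6, 231.4, 21.1], 0.63)]
lone_well []
```

View pics/w2.png

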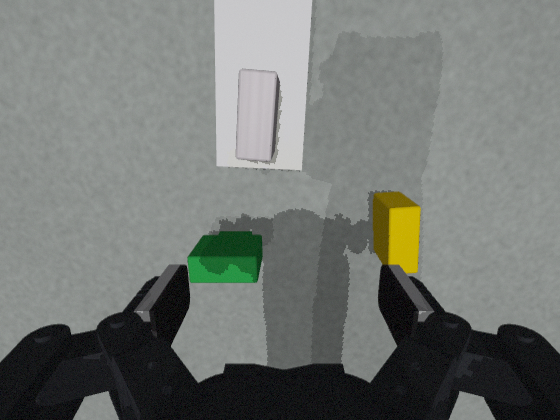

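play_rows(
  rows=[
    [[0,0,0,0],[0,0,0,0]],
  ],
)

```text
time_s: 3.72
tcp_pos: [409.2, 187.8, 173.6]
eef_rot: [-0.005, 0.796, -0.606, -0.007]
force: [0.2, -0.4, -0.2]
width: 85.1
```

Run:
```python
from h import *
im,e,Rc=cam('wrist'); save(im,'w3.png'); s,p,M=pose();print(s['time_s'],p,s['force'],M.round(3).tolist())
np.savez('w3.npz',c=im['color'],K=im['K'],e=e,Rc=Rc)
c=im['color'];v=cv2.resize(c[40:200,190:330,::-1],None,fx=5,fy=5,interpolation=cv2.INTER_CUBIC)[:800,:700]
cv2.imwrite('pics/w3z.png',cv2.resize(v,None,fx=.74,fy=.74))
m=masks_of(im,'plate_a');print([(x['score'],np.argwhere(x['mask']).mean(0)) for x in m])
```

```text
3.7667 [409.16379111 187.95113303 173.56791936] [0.27073115 0.24286488 0.78879567] [[0.267, -0.964, -0.005], [-0.964, -0.267, 0.018], [-0.018, 0.0, -1.0]]
[(0.98, array([226.93650794, 392.39041514])), (0.87, array([255.78673678, 222.41484078])), (0.78, array([110.83768267, 250.12108559]))]
```

View pics/w3z.png

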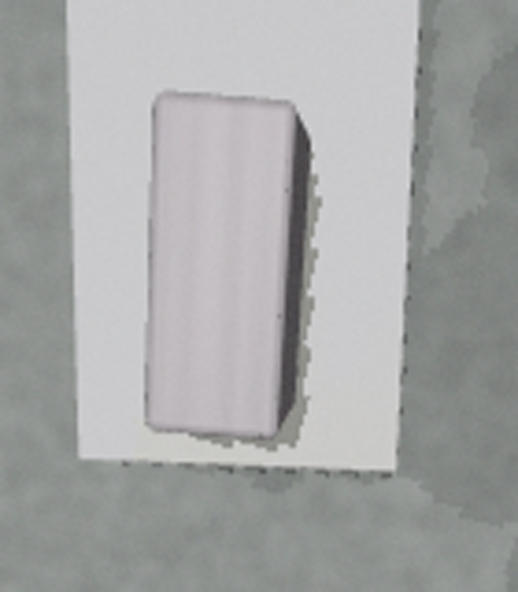

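Run:
```python
from h import *
d=np.load('w3.npz');im={'K':d['K']}
P=unproj([(232.2,65.1),(269.2,67.6),(264.3,158.1),(229.7,156.2)],90,im,d['e'],d['Rc']);print(P.round(1))
for a,b in((0,1),(1,2),(2,3),(3,0)):
    v=P[b]-P[a];print(np.linalg.norm(v).round(1),np.rad2deg(np.arctan2(v[1],v[0])).round(2))
c=P.mean(0);print(c)
s,p,M=pose();print(np.rad2deg(np.arctan2(M[1,0],M[0,0])),s['joint_pos'].round(4),s['tcp_pos'])
print(M.T@(c-p))
```

```text
[[496.4 245.1  90. ]
 [501.  223.   90. ]
 [447.2 212.2  90. ]
 [442.3 234.4  90. ]]
22.5 -78.23
54.9 -168.63
22.7 102.48
55.2 11.12
[471.71493537 228.68542305  90.        ]
-74.50696437844093 [ 0.2694 -0.1539 -0.2369  1.4879  0.0185  3.1406] [409.15179027 188.16491252 173.57389232]
[-20.78476223 -71.1228292   83.96541669]
```

play_rows(
  rows=[
    [[0,0,0,-0.12],[0,0,0,-0.12],[0,0,0,-0.12],[0,0,0,-0.12],[0,0,0,-0.12],[0,0,0,-0.12],[0,0,0,-0.12],[0,0,0,-0.12],[0,0,0,-0.12],[0,0,0,-0.12],[0,0,0,-0.12],[0,0,0,-0.12]],
  ],
)

```text
time_s: 4.82
tcp_pos: [409.0, 188.6, 173.5]
eef_rot: [-0.009, 0.997, 0.073, -0.002]
force: [-0.4, 0.4, 0.1]
width: 85.0
```

play_rows(
  rows=[
    [[0,0,0,-0.12],[0,0,0,-0.12],[0,0,0,-0.12],[0,0,0,-0.12],[0,0,0,-0.12],[0,0,0,-0.12],[0,0,0,-0.12],[0,0,0,-0.12],[0,0,0,-0.12],[0,0,0,-0.12],[0,0,0,-0.12],[0,0,0,-0.12]],
  ],
)

```text
time_s: 5.82
tcp_pos: [409.0, 188.6, 173.5]
eef_rot: [-0.008, 0.701, 0.713, 0.004]
force: [0.5, -0.7, 0.1]
width: 85.2
```

play_rows(
  rows=[
    [[0,0,0,-0.12],[0,0,0,-0.06],[0,0,0,0],[0,0,0,0]],
  ],
)

```text
time_s: 6.15
tcp_pos: [409.0, 188.8, 173.5]
eef_rot: [-0.008, 0.637, 0.77, 0.005]
force: [0.7, -0.1, -0.3]
width: 85.4
```

Run:
```python
from h import *
s,p,M=pose();print(s['time_s'],np.rad2deg(np.arctan2(M[1,0],M[0,0])),s['joint_pos'].round(4),s['tcp_pos'],M.round(4).tolist())
print(M.T@(np.array([471.7,228.7,65])-p))
```

```text
6.15 100.7988847663626 [ 0.2708 -0.1533 -0.2367  1.4877  0.0186  0.0823] [409.02432535 188.81090011 173.47318081] [[-0.1873, 0.9823, -0.0052], [0.9821, 0.1874, 0.0179], [0.0185, -0.0018, -0.9998]]
[ 25.42678299  69.23058478 108.84124345]
```

play_rows(
  rows=[
    [[0,0,0,-0.12],[0,0,0,-0.12],[0,0,0,-0.12],[0,0,0,-0.12],[0,0,0,-0.12],[0,0,0,-0.12],[0,0,0,-0.12],[0,0,0,-0.12],[0,0,0,-0.12],[0,0,0,-0.12],[0,0,0,-0.12],[0,0,0,-0.12]],
  ],
)

```text
time_s: 7.15
tcp_pos: [409.0, 189.0, 173.5]
eef_rot: [-0.002, -0.032, 0.999, 0.009]
force: [-0.2, 1.1, -0.4]
width: 85.0
```

play_rows(
  rows=[
    [[0,0,0,-0.12],[0,0,0,-0.12],[0,0,0,-0.12],[0,0,0,-0.12],[0,0,0,-0.12],[0,0,0,-0.12],[0,0,0,-0.12],[0,0,0,-0.12],[0,0,0,-0.12],[0,0,0,-0.12],[0,0,0,-0.12],[0,0,0,-0.12]],
  ],
)

```text
time_s: 8.15
tcp_pos: [409.0, 189.0, 173.5]
eef_rot: [0.004, -0.683, 0.73, 0.008]
force: [0.3, 0.9, 0.3]
width: 85.2
```

play_rows(
  rows=[
    [[0,0,0,-0.12],[0,0,0,-0.12],[0,0,0,-0.09],[0,0,0,0]],
  ],
)

```text
time_s: 8.48
tcp_pos: [409.0, 189.0, 173.5]
eef_rot: [-0.005, 0.793, -0.61, -0.008]
force: [-0.3, 0.7, 0.4]
width: 85.4
```

Run:
```python
from h import *
s,p,M=pose();print(s['time_s'],np.rad2deg(np.arctan2(M[1,0],M[0,0])),s['joint_pos'].round(4),s['tcp_pos'],M.round(4).tolist())
print(M.T@np.array([0,-1,0]))
```

```text
8.4833 -75.15004143709497 [ 0.2713 -0.1532 -0.2365  1.4877  0.0186 -3.1294] [408.9740991  189.04930952 173.46626041] [[0.2562, -0.9666, -0.0053], [-0.9664, -0.2563, 0.0179], [-0.0186, 0.0005, -0.9998]]
[ 0.96643241  0.25629764 -0.01788631]
```

play_rows(
  rows=[
    [[0.5,0.13,0,0],[0.5,0.13,0,0],[0.5,0.13,0,0],[0.5,0.13,0,0],[0,0,0,0]],
  ],
)

```text
time_s: 8.9
tcp_pos: [406.7, 176.3, 173.1]
eef_rot: [-0.003, 0.789, -0.614, -0.005]
force: [0.0, -0.0, 0.6]
width: 85.2
```

Run:
```python
from h import *
s,p,M=pose();print(s['time_s'],np.rad2deg(np.arctan2(M[1,0],M[0,0])),s['joint_pos'].round(4),s['tcp_pos'],M.round(4).tolist())
```

```text
8.9 -75.79827486840003 [ 0.2496 -0.1711 -0.2529  1.4897  0.0115 -3.1399] [406.72960947 176.25965224 173.13233955] [[0.2453, -0.9694, -0.0035], [-0.9694, -0.2453, 0.0109], [-0.0115, 0.0007, -0.9999]]
```

play_rows(
  rows=[
    [[0.5,0.13,0,0],[0.5,0.13,0,0],[0.5,0.13,0,0],[0,0,0,0]],
  ],
)

```text
time_s: 9.23
tcp_pos: [404.5, 169.1, 173.0]
eef_rot: [-0.001, 0.786, -0.618, -0.002]
force: [0.3, -1.0, 0.3]
width: 85.3
```

Run:
```python
from h import *
s,p,M=pose();print(s['time_s'],np.rad2deg(np.arctan2(M[1,0],M[0,0])),s['joint_pos'].round(4),s['tcp_pos'],M.round(4).tolist())
```

```text
9.2333 -76.33241350779271 [ 0.2397 -0.183  -0.2634  1.4911  0.0045 -3.1405] [404.54992719 169.11543131 172.96263729] [[0.2363, -0.9717, -0.0018], [-0.9717, -0.2363, 0.0042], [-0.0045, 0.0007, -1.0]]
```

play_rows(
  rows=[
    [[0.5,0.13,0,0],[0.5,0.13,0,0],[0,0,0,0],[0,0,0,0.12],[0,0,0,0.12],[0,0,0,0.12],[0,0,0,0.12],[0,0,0,0.12],[0,0,0,0.12],[0,0,0,0.12],[0,0,0,0.12]],
  ],
)

```text
time_s: 10.15
tcp_pos: [403.3, 164.6, 173.0]
eef_rot: [-0.0, -0.406, 0.914, 0.0]
force: [0.3, 0.1, 0.6]
width: 85.6
```

play_rows(
  rows=[
    [[0,0,0,0.12],[0,0,0,0.12],[0,0,0,0.12],[0,0,0,0.12],[0,0,0,0.12],[0,0,0,0.12],[0,0,0,0.12],[0,0,0,0.12],[0,0,0,0.12],[0,0,0,0.12],[0,0,0,0.12],[0,0,0,0.12]],
  ],
)

```text
time_s: 11.15
tcp_pos: [403.3, 164.6, 173.0]
eef_rot: [-0.0, 0.297, 0.955, -0.0]
force: [0.5, -0.3, -0.3]
width: 85.3
```

play_rows(
  rows=[
    [[0,0,0,0.12],[0,0,0,0.12],[0,0,0,0.12],[0,0,0,0.12],[0,0,0,0.12],[0,0,0,0.12],[0,0,0,0],[0,0,0,0]],
  ],
)

```text
time_s: 11.82
tcp_pos: [403.3, 164.6, 172.9]
eef_rot: [-0.0, 0.611, 0.792, -0.0]
force: [0.0, 0.7, 0.5]
width: 85.4
```

Run:
```python
from h import *
s,p,M=pose();print(s['time_s'],np.rad2deg(np.arctan2(M[1,0],M[0,0])),s['joint_pos'].round(4),s['tcp_pos'],M.round(4).tolist())
print(M.T@(np.array([471.7,228.7,65])-p))
```

```text
11.8167 104.720051470503 [ 2.3320e-01 -1.9050e-01 -2.6990e-01  1.4919e+00  1.0000e-04 -2.3700e-02] [403.25825633 164.59271744 172.94776944] [[-0.2541, 0.9672, -0.0005], [0.9672, 0.2541, -0.0], [0.0001, -0.0005, -1.0]]
[ 44.59964265  82.53787083 107.91250453]
```

play_rows(
  rows=[
    [[1.5,2.75,0.5,0],[1.5,2.75,0.5,0],[1.46,2.75,0.5,0],[0,0,0,0.06],[0,0,0,0],[0,0,0,0]],
  ],
)

```text
time_s: 12.32
tcp_pos: [471.6, 228.4, 157.5]
eef_rot: [-0.001, 0.634, 0.773, -0.001]
force: [-0.0, -0.3, -0.3]
width: 85.2
```

Run:
```python
from h import *
im,e,Rc=cam('wrist'); save(im,'w4.png')
s,p,M=pose();print(s['time_s'],np.rad2deg(np.arctan2(M[1,0],M[0,0])),s['joint_pos'].round(4),s['tcp_pos'],M.round(4).tolist())
print(M.T@(np.array([471.7,228.7,65])-p))
np.savez('w4.npz',c=im['color'],K=im['K'],e=e,Rc=Rc)
```

```text
12.3667 101.25357123884093 [ 0.3228  0.0441 -0.0781  1.4496  0.      0.1263] [471.56741941 228.27092247 158.05056663] [[-0.1952, 0.9808, -0.0009], [0.9808, 0.1952, -0.0003], [-0.0001, -0.0009, -1.0]]
[ 0.40325058  0.30083781 93.05029028]
```

View pics/w4.png

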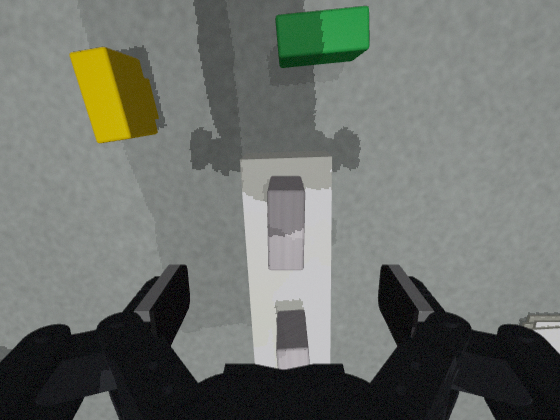

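Run:
```python
from h import *
d=np.load('w4.npz');im={'K':d['K']}
c=d['c'];v=cv2.resize(c[165:285,240:330,::-1],None,fx=5,fy=5,interpolation=cv2.INTER_CUBIC);cv2.imwrite('pics/w4z.png',v)
P=unproj([(267.5,190.5),(304,190),(303.5,270),(269,270)],90,im,d['e'],d['Rc']);print(P.round(1),P.mean(0))
```

```text
[[447.  212.5  90. ]
 [442.2 234.7  90. ]
 [496.2 246.2  90. ]
 [500.8 223.5  90. ]] [471.54735653 229.22900856  90.        ]
```

View pics/w4z.png

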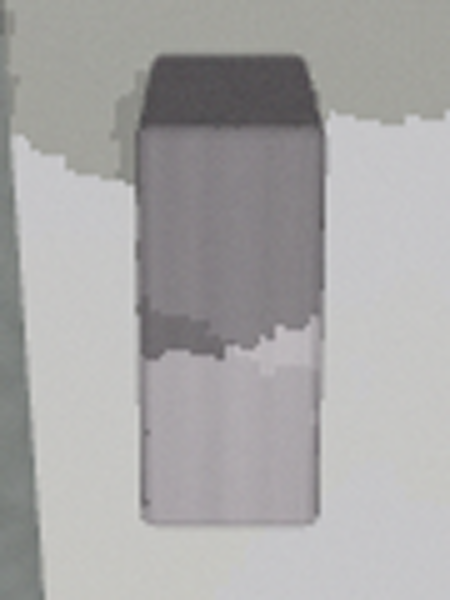

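play_rows(
  rows=[
    [[0.06,0.03,2.5,0],[0,0,2.5,0],[0,0,2.0,0],[0,0,1.4,0],[0,0,0.9,0],[0,0,0,0],[0,0,0,0]],
  ],
)

```text
time_s: 12.95
tcp_pos: [471.9, 228.8, 65.5]
eef_rot: [-0.0, 0.635, 0.772, -0.0]
force: [0.1, 0.3, 0.2]
width: 85.6
```

play_rows(
  rows=[
    [[0,0,0,0],[0,0,0,0],[0,0,0,0],[0,0,0,0],[0,0,0,0],[0,0,0,0],[0,0,0,0],[0,0,0,0]],
  ],
  claw=1,
  force=40,
)

```text
time_s: 13.62
tcp_pos: [472.5, 229.4, 65.6]
eef_rot: [0.0, 0.635, 0.772, 0.0]
force: [0.6, 0.1, 3.5]
width: 23.7
```

play_rows(
  rows=[
    [[0,0,-0.5,0],[0,0,-1.5,0],[0,0,-2.5,0],[0,0,-3,0],[0,0,-2,0],[0,0,0,-0.039],[0,0,0,0],[0,0,0,0]],
  ],
  force=60,
)

```text
time_s: 14.28
tcp_pos: [471.4, 228.8, 159.0]
eef_rot: [-0.001, 0.621, 0.784, -0.001]
force: [-0.7, 0.2, -1.3]
width: 23.2
```

Run:
```python
from h import *
im,e,Rc=cam('wrist'); save(im,'w5.png')
s,p,M=pose();print(s['time_s'],np.rad2deg(np.arctan2(M[1,0],M[0,0])),s['joint_pos'].round(4),s['tcp_pos'],s['force'],s['width'])
np.savez('w5.npz',c=im['color'],K=im['K'],e=e,Rc=Rc)
q=[489,-209.73,.2353];c,sn=np.cos(q[2]),np.sin(q[2])
for k in range(5):
    y=72-36*k; print(k,[q[0]-sn*y,q[1]+c*y], M.T@(np.array([q[0]-sn*y,q[1]+c*y,0])-p))
```

```text
14.3333 103.29552705447585 [ 0.3239  0.0464 -0.0752  1.4531 -0.      0.0919] [471.02364777 228.71498872 158.31675099] [-0.06243753  0.5093884  -2.40269236] 23.375509317107944
0 [np.float64(472.21429948805957), np.float64(-139.71399998340775)] [-358.76801833  -82.96450842  158.77005505]
1 [np.float64(480.6071497440298), np.float64(-174.72199999170388)] [-394.76782573  -82.84748366  158.78318311]
2 [np.float64(489.0), np.float64(-209.73)] [-430.76763313  -82.7304589   158.79631116]
3 [np.float64(497.3928502559702), np.float64(-244.7380000082961)] [-466.76744053  -82.61343414  158.80943922]
4 [np.float64(505.78570051194043), np.float64(-279.74600001659223)] [-502.76724793  -82.49640938  158.82256727]
```

View pics/w5.png

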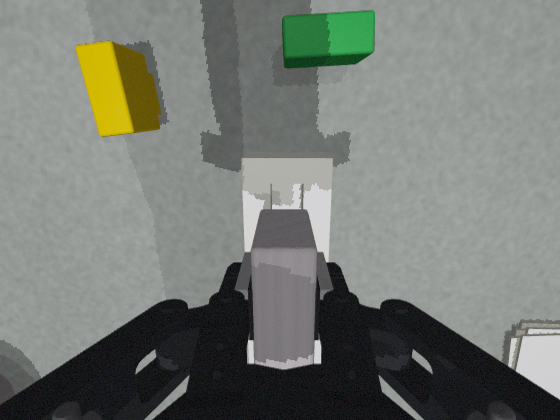

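play_rows(
  rows=[
    [[-2,-0.46,0,0],[-3.9,-0.9,0,0],[-3.9,-0.9,0,0],[-3.9,-0.9,0,0],[-3.9,-0.9,0,0],[-3.9,-0.9,0,0],[-3.9,-0.9,0,0],[-3.9,-0.9,0,0],[-3.9,-0.9,0,0],[-2.6,-0.6,0,0],[0,0,0,0],[0,0,0,0]],
  ],
)

```text
time_s: 15.33
tcp_pos: [473.1, -139.1, 158.1]
eef_rot: [-0.002, 0.622, 0.783, -0.0]
force: [-1.1, 0.8, -2.6]
width: 23.5
```

Run:
```python
from h import *
env.observe()
im,e,Rc=cam('wrist'); save(im,'w6.png')
s,p,M=pose();print(s['time_s'],np.rad2deg(np.arctan2(M[1,0],M[0,0])),s['joint_pos'].round(4),s['tcp_pos'],s['force'],s['width'],M.round(4).tolist())
np.savez('w6.npz',c=im['color'],K=im['K'],e=e,Rc=Rc,p=p,M=M,mount=im['mount'])
```

```text
15.3833 103.24200687028849 [-4.202e-01 -3.310e-02 -1.550e-01  1.453e+00  5.000e-04 -6.513e-01] [ 473.20153274 -138.00508433  158.34909172] [-0.48223921  0.63028418 -2.22388598] 23.38047399488568 [[-0.2291, 0.9734, -0.0036], [0.9734, 0.2291, 0.0021], [0.0029, -0.003, -1.0]]
```

View pics/w6.png

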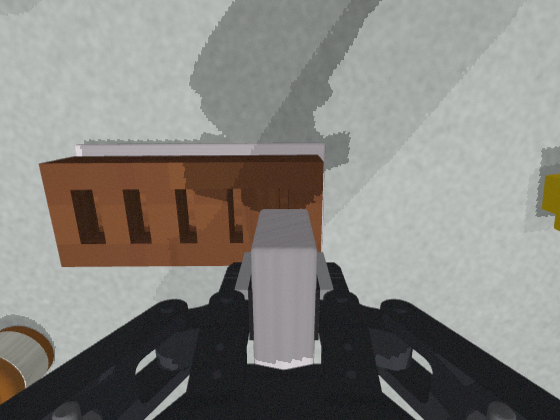

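Run:
```python
from fitrack import *
d=np.load('w6.npz');im={'K':d['K']}
M=d['M'];p=d['p']
def show(q,nm):
    v=d['c'][:,:,::-1].copy()
    v=cv2.resize(v,None,fx=2.2,fy=2.2,interpolation=cv2.INTER_CUBIC)
    for u in proj(model(q),im,d['e'],d['Rc']): cv2.circle(v,tuple(int(round(z)) for z in (u*2.2+.6)),1,(0,255,0),-1)
    cv2.imwrite('pics/'+nm,v[300:640,60:760])
q=[489,-209.73,.2353]
for ch in(0,1,2):
    q1,res=fit(d['c'][:,:,ch],(im,d['e'],d['Rc']),q,L=8);print(q1,np.nanmedian(res,1).round(2))
    if ch==0: show(q1,'w6f.png')
v=cv2.resize(d['c'][195:375,235:335,::-1],None,fx=4,fy=4,interpolation=cv2.INTER_CUBIC);cv2.imwrite('pics/w6h.png',v[:600])
```

```text
[ 4.84281912e+02 -2.10999958e+02  2.35298141e-01] [-0.02 -2.57  0.02 -0.02  0.99  0.77  0.05 -0.14  0.04 -0.1   0.   -0.01
 -0.04  2.98]
[ 4.84298456e+02 -2.10979500e+02  2.35241090e-01] [-0.02 -2.5  -0.   -0.02  0.92  0.95  0.04 -0.09 -0.01 -0.09 -0.02  0.11
 -0.05  0.07]
[ 4.84315629e+02 -2.10987946e+02  2.35886691e-01] [ 0.02   nan -0.02 -0.01   nan   nan -0.   -0.04  0.01 -0.14 -0.01  0.07
 -0.07  0.07]<stdin>:11: RuntimeWarning: All-NaN slice encountered
```

View pics/w6f.png

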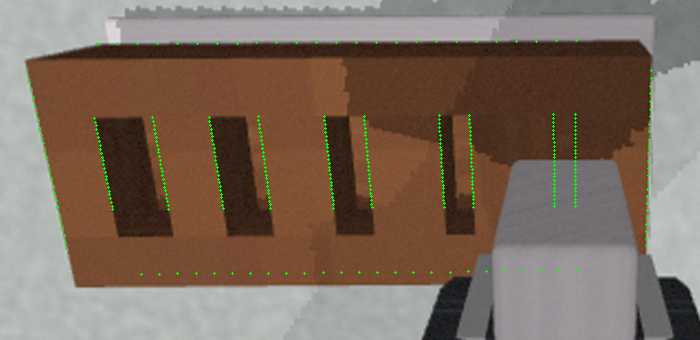

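View pics/w6h.png

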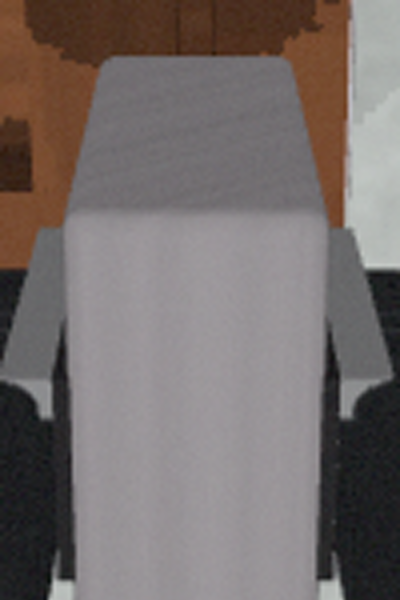

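```bash
cat > rel.py <<'E'
from fitrack import *
import fitrack
_s=fitrack.segs
def segs2(): 
    S=_s(); return S[:3]+S[4:]
fitrack.segs=segs2
def t2w(P,M,p): return P@M.T+p
ZT,ZB=-24.5,25.5
def headmodel(h,n=25):
    # h: x0,slope(x per z), yaw, y0(front face y), dz
    x0,sl,yw,y0,dz=h;c,s=np.cos(yw),np.sin(yw);A=[]
    W=12.0
    t=np.linspace(0,1,n)[:,None]
    def seg(a,b): A.append(np.array(a)*(1-t)+np.array(b)*t)
    for sg in(-1,1): seg((sg*W,-28,ZT+5),(sg*W,-28,ZB-5))   # front vertical edges
    for sg in(-1,1): seg((sg*W,-24,ZT),(sg*W,0,ZT))      # top side edges
    seg((-W+3,-28,ZT),(W-3,-28,ZT)); seg((-W+3,-28,ZB),(W-3,-28,ZB))
    P=np.vstack(A)
    return np.c_[x0+sl*P[:,2]+c*P[:,0]-s*P[:,1], y0+s*P[:,0]+c*P[:,1], P[:,2]+dz]
def fithead(img,cam3,M,p,h0=(0,0,0,0,0),L=8):
    im,e,Rc=cam3;h=np.array(h0,float);n=25
    pr=lambda z:proj(t2w(headmodel(z),M,p),im,e,Rc)
    for it in range(5):
        uv=pr(h);tan=np.vstack([np.repeat((uv[i+n-1]-uv[i])[None],n,0) for i in range(0,len(uv),n)])
        tan/=np.linalg.norm(tan,axis=1)[:,None];nr=np.c_[-tan[:,1],tan[:,0]]
        d,g=edges(img.astype(np.float32),uv,nr,L if it==0 else 4)
        tgt=uv+nr*d[:,None];ok=g>1.0
        f=lambda z:(((pr(z)-tgt)*nr).sum(1))[ok]
        h=least_squares(f,h,loss='soft_l1',f_scale=.2,x_scale=[1,.02,.02,1,1]).x
    r=np.full(len(uv),np.nan);r[ok]=f(h)
    return h,r.reshape(-1,n)
def report(d,q0=(489,-209.73,.2353),out=None):
    im={'K':d['K']};M=d['M'];p=d['p'];c3=(im,d['e'],d['Rc'])
    R_=[]
    for ch in(0,1,2):
        q,res=fit(d['c'][:,:,ch],c3,q0,L=5)
        h,r=fithead(d['c'][:,:,ch],c3,M,p)
        print('rack',q.round(4),np.nanmedian(res,1).round(2)[[0,1,2,5,6,7,8,9,10,11,12]])
        print('  head',h.round(4),np.nanmedian(r,1).round(2))
        qt=M.T@np.array([np.cos(q[2]),np.sin(q[2]),0]) # rack x in tool
        sl=[]
        for k in range(5):
            y=72-36*k;w=np.array([q[0]-np.sin(q[2])*y,q[1]+np.cos(q[2])*y,60]);t=M.T@(w-p)
            sl.append((t[0]-(h[0]+h[1]*t[2]), t[1]-(h[3]), t[2]))
        print('  slots rel to tab (tool mm):',np.round(sl,2).tolist(),'yaw rack-vs-head deg',np.rad2deg(np.arctan2(-qt[0],qt[1])-h[2]).round(2))
        if out and ch==0:
            v=cv2.resize(d['c'][:,:,::-1],None,fx=2.2,fy=2.2,interpolation=cv2.INTER_CUBIC)
            for u in np.vstack([proj(model(q),*c3),proj(t2w(headmodel(h),M,p),*c3)]): cv2.circle(v,tuple(int(round(z)) for z in (u*2.2+.6)),1,(0,255,0),-1)
            cv2.imwrite('pics/'+out,v[300:800,60:860])
E
python3 - <<'E'
from rel import *
report(np.load('w6.npz'),out='w6g.png')
E
```

```text
rack [ 4.890021e+02 -2.098828e+02  2.373000e-01] [-0.   -0.02 -0.01  0.09 -0.14  0.12  0.01  0.01 -0.02 -0.04  2.93]
  head [2.1952e+00 1.6680e-01 3.5000e-03 5.2080e-01 4.1648e+00] [ 1.27 -0.65  0.   -0.07  0.23 -0.36]
  slots rel to tab (tool mm): [[-20.47, -1.75, 98.35], [-56.45, -1.53, 98.24], [-92.43, -1.31, 98.14], [-128.41, -1.09, 98.03], [-164.4, -0.87, 97.93]] yaw rack-vs-head deg -0.56
rack [ 4.890153e+02 -2.098496e+02  2.362000e-01] [-0.02 -0.01 -0.03  0.1  -0.17  0.02  0.    0.01  0.05 -0.11  0.06]
  head [-1.8653e+00  6.0000e-04  8.0000e-04  8.5470e-01  4.8397e+00] [-0.1   0.06 -0.13  0.06  0.48 -0.09]
  slots rel to tab (tool mm): [[-0.04, -1.99, 98.35], [-36.04, -1.81, 98.24], [-72.04, -1.62, 98.14], [-108.03, -1.44, 98.03], [-144.03, -1.26, 97.93]] yaw rack-vs-head deg -0.34
rack [ 4.890432e+02 -2.098425e+02  2.359000e-01] [-0.01 -0.   -0.    0.13 -0.12  0.01 -0.   -0.05  0.04 -0.08  0.  ]
  head [-1.8607e+00  9.0000e-04  1.0000e-03  8.2220e-01  4.7283e+00] [-0.05  0.04 -0.07  0.06  0.47 -0.08]
  slots rel to tab (tool mm): [[-0.07, -1.9, 98.35], [-36.07, -1.73, 98.24], [-72.07, -1.56, 98.14], [-108.07, -1.39, 98.03], [-144.07, -1.22, 97.93]] yaw rack-vs-head deg -0.33rel.py:38: RuntimeWarning: All-NaN slice encountered
  print('rack',q.round(4),np.nanmedian(res,1).round(2)[[0,1,2,5,6,7,8,9,10,11,12]])
```

View pics/w6g.png

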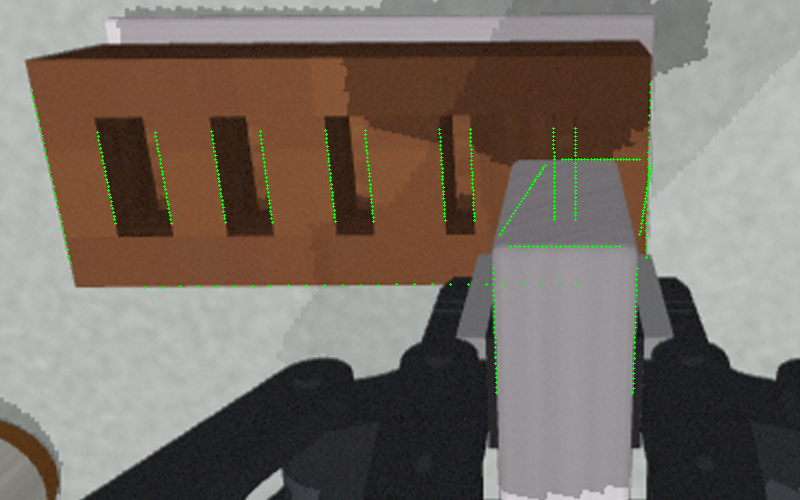

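play_rows(
  rows=[
    [[0,-0.15,1.0,-0.005],[0,0,1.5,0],[0,0,1.0,0],[0,0,0,0],[0,0,0,0],[0,0,0,0]],
  ],
)

```text
time_s: 15.88
tcp_pos: [472.9, -138.0, 125.0]
eef_rot: [-0.0, 0.618, 0.786, -0.0]
force: [0.5, -0.2, -2.8]
width: 23.2
```

```bash
cat >> rel.py <<'E'
def snap(name):
    s,p,M=pose(); im,e,Rc=cam('wrist'); save(im,name+'.png')
    np.savez(name+'.npz',c=im['color'],K=im['K'],e=e,Rc=Rc,p=p,M=M)
    s2=env.observe();print(s2['time_s'],s['tcp_pos'].round(2),s2['tcp_pos'].round(2),s2['force'].round(1),s2['width'],np.rad2deg(np.arctan2(M[1,0],M[0,0])).round(2))
    return np.load(name+'.npz')
E
python3 - <<'E' 2>/dev/null
from rel import *
report(snap('w7'),out='w7g.png')
E
```

```text
15.9333 [ 472.93 -137.98  125.03] [ 473.28 -138.27  125.51] [ 0.5 -1.  -1.8] 23.25677551121941 103.7
rack [ 4.891346e+02 -2.098946e+02  2.349000e-01] [-0.08  0.01 -0.37  0.14 -0.2   0.05 -0.02  0.05  2.88 -0.03  1.04]
  head [-8.2170e-01  3.0000e-04  1.4000e-03  1.1840e+00  4.4932e+00] [-0.1   0.03 -0.2   0.07  0.5  -0.19]
  slots rel to tab (tool mm): [[-0.92, -2.14, 65.03], [-36.92, -2.29, 65.02], [-72.92, -2.44, 65.02], [-108.92, -2.59, 65.01], [-144.92, -2.74, 65.01]] yaw rack-vs-head deg 0.16
rack [ 4.890921e+02 -2.099280e+02  2.358000e-01] [ 0.01 -0.02 -0.39  0.13 -0.12  0.06 -0.02  0.07  2.84 -0.04  1.  ]
  head [-7.8470e-01  1.1000e-03 -1.7000e-03  1.2422e+00  4.6778e+00] [-0.05  0.08 -0.17  0.1   0.48 -0.14]
  slots rel to tab (tool mm): [[-1.03, -2.3, 65.03], [-37.03, -2.42, 65.02], [-73.03, -2.54, 65.02], [-109.03, -2.66, 65.01], [-145.03, -2.78, 65.01]] yaw rack-vs-head deg 0.29
rack [ 4.890943e+02 -2.099275e+02  2.362000e-01] [ 0.02 -0.05 -0.38  0.11 -0.04  0.08 -0.24  0.05  2.87 -0.09  1.03]
  head [-7.7470e-01  1.2000e-03 -1.9000e-03  1.2097e+00  4.5667e+00] [-0.04  0.02 -0.17  0.08  0.28 -0.12]
  slots rel to tab (tool mm): [[-1.05, -2.3, 65.03], [-37.05, -2.4, 65.02], [-73.05, -2.51, 65.02], [-109.05, -2.61, 65.01], [-145.05, -2.72, 65.01]] yaw rack-vs-head deg 0.28
```

View pics/w7g.png

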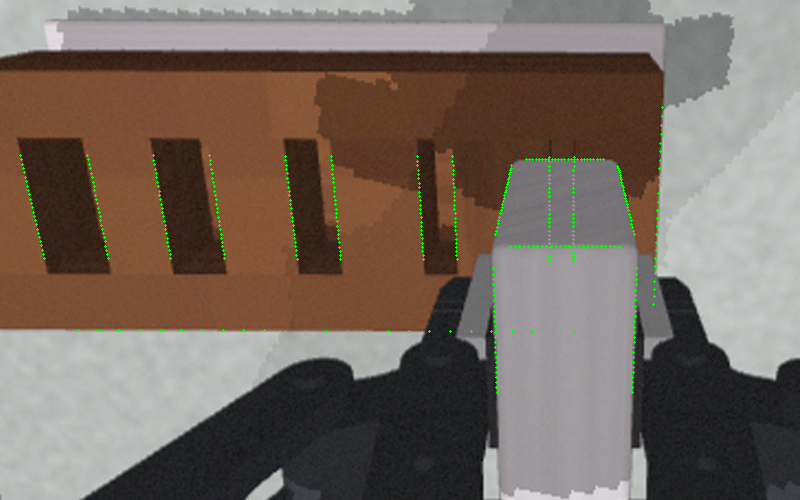

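play_rows(
  rows=[
    [[-0.1,-0.2,0.8,0.005],[0,0,0.5,0],[0,0,0,0],[0,0,0,0],[0,0,0,0],[0,0,0,0]],
  ],
)

```text
time_s: 16.43
tcp_pos: [471.3, -140.2, 112.2]
eef_rot: [0.0, 0.62, 0.784, -0.0]
force: [-0.1, -1.2, -2.1]
width: 23.1
```

```bash
python3 - <<'E' 2>/dev/null
from rel import *
report(snap('w8'),out='w8g.png')
E
```

```text
16.4833 [ 471.3  -140.18  112.16] [ 471.33 -140.2   112.21] [-0.6 -0.6 -2.6] 23.464228384242194 103.34
rack [ 4.891547e+02 -2.098705e+02  2.352000e-01] [-0.03 -0.01 -0.23  0.11 -0.18  0.06 -0.01  0.    2.42 -0.03  0.16]
  head [-8.1520e-01  6.0000e-04  4.0000e-04  1.2317e+00  4.4979e+00] [-0.07  0.09 -0.14  0.1   0.43 -0.08]
  slots rel to tab (tool mm): [[0.86, -0.1, 52.16], [-35.14, -0.01, 52.16], [-71.14, 0.07, 52.17], [-107.14, 0.16, 52.17], [-143.14, 0.24, 52.18]] yaw rack-vs-head deg -0.16
rack [ 4.89111e+02 -2.09887e+02  2.35900e-01] [-0.02  0.   -0.26  0.11 -0.2   0.04 -0.02  0.03  2.35 -0.04  0.1 ]
  head [-7.9330e-01  1.0000e-03 -1.0000e-03  1.2346e+00  4.5085e+00] [-0.05  0.04 -0.15  0.15  0.25 -0.08]
  slots rel to tab (tool mm): [[0.81, -0.2, 52.16], [-35.19, -0.09, 52.16], [-71.19, 0.02, 52.17], [-107.19, 0.14, 52.17], [-143.19, 0.25, 52.18]] yaw rack-vs-head deg -0.12
rack [ 4.891543e+02 -2.098891e+02  2.358000e-01] [ 0.    0.02 -0.25  0.21 -0.12  0.03  0.05  0.05  2.41 -0.07  0.15]
  head [-7.9730e-01  1.1000e-03 -8.0000e-04  1.2217e+00  4.5982e+00] [-0.04  0.04 -0.15  0.18  0.44 -0.14]
  slots rel to tab (tool mm): [[0.8, -0.14, 52.16], [-35.2, -0.03, 52.16], [-71.2, 0.08, 52.17], [-107.2, 0.19, 52.17], [-143.2, 0.3, 52.18]] yaw rack-vs-head deg -0.13
```

View pics/w8g.png

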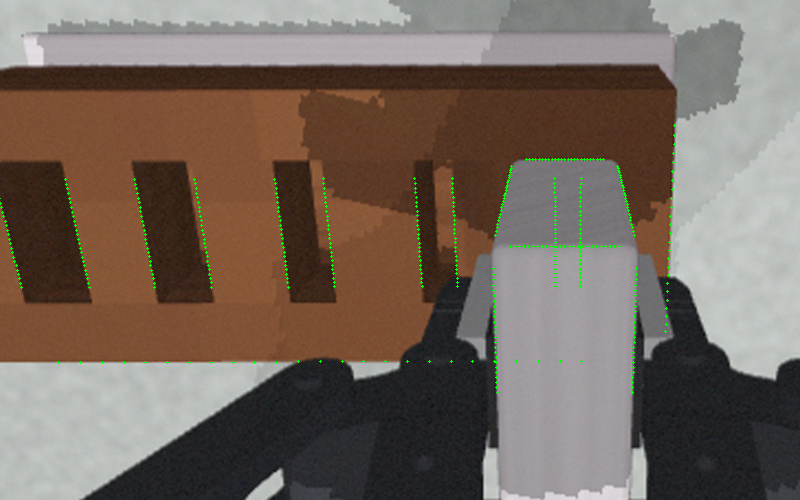

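play_rows(
  rows=[
    [[0.08,0,0,-0.002],[0,0,0,0],[0,0,0,0],[0,0,0,0],[0,0,0,0],[0,0,0,0]],
  ],
)

```text
time_s: 16.98
tcp_pos: [471.0, -139.3, 112.0]
eef_rot: [-0.0, 0.619, 0.785, -0.0]
force: [0.1, 0.6, -1.7]
width: 23.2
```

```bash
python3 - <<'E' 2>/dev/null
from rel import *
report(snap('w9'))
E
```

```text
17.0333 [ 470.99 -139.3   111.97] [ 470.99 -139.29  111.96] [-0.8 -0.5 -2.1] 22.957538128178307 103.46
rack [ 4.891273e+02 -2.099122e+02  2.357000e-01] [-0.05 -0.02 -0.27  0.14 -0.21  0.06  0.   -0.    2.19 -0.05  0.14]
  head [-8.1230e-01  2.0000e-04  1.0000e-04  1.2241e+00  4.4436e+00] [-0.12  0.07 -0.16  0.1   0.26 -0.07]
  slots rel to tab (tool mm): [[-0.1, -0.06, 51.97], [-36.1, -0.03, 51.97], [-72.1, 0.01, 51.97], [-108.1, 0.04, 51.97], [-144.1, 0.07, 51.97]] yaw rack-vs-head deg -0.05
rack [ 4.891200e+02 -2.099229e+02  2.362000e-01] [-0.03 -0.01 -0.28  0.07 -0.21  0.06 -0.04  0.    2.16 -0.05  0.08]
  head [-7.7390e-01  1.4000e-03 -1.7000e-03  1.2361e+00  4.4902e+00] [-0.06  0.05 -0.12  0.06  0.29 -0.06]
  slots rel to tab (tool mm): [[-0.21, -0.11, 51.97], [-36.21, -0.06, 51.97], [-72.21, -0.02, 51.97], [-108.21, 0.03, 51.97], [-144.21, 0.08, 51.97]] yaw rack-vs-head deg 0.02
rack [ 4.891817e+02 -2.099122e+02  2.355000e-01] [-0.01  0.03 -0.28  0.24 -0.18  0.03 -0.08 -0.02  2.11 -0.06  0.1 ]
  head [-7.9440e-01  1.0000e-03 -8.0000e-04  1.2154e+00  4.4758e+00] [-0.06  0.03 -0.1   0.07  0.27 -0.09]
  slots rel to tab (tool mm): [[-0.17, 0.02, 51.97], [-36.17, 0.04, 51.97], [-72.17, 0.07, 51.97], [-108.17, 0.09, 51.97], [-144.17, 0.11, 51.97]] yaw rack-vs-head deg 0.01
```

play_rows(
  rows=[
    [[-0.015,0,0.2,0],[0,0,0.15,0],[0,0,0.1,0],[0,0,0.05,0],[0,0,0,0],[0,0,0,0],[0,0,0,0]],
  ],
)

```text
time_s: 17.62
tcp_pos: [471.0, -139.4, 107.0]
eef_rot: [-0.0, 0.619, 0.785, -0.0]
force: [-0.7, -0.3, -3.0]
width: 23.5
```

play_rows(
  rows=[
    [[0,0,0.05,0],[0,0,0.05,0],[0,0,0,0],[0,0,0,0]],
  ],
)

```text
time_s: 17.95
tcp_pos: [471.0, -139.4, 105.9]
eef_rot: [-0.0, 0.619, 0.785, -0.0]
force: [-0.4, 0.1, -2.3]
width: 23.7
```

play_rows(
  rows=[
    [[0,0,0.05,0],[0,0,0.05,0],[0,0,0,0],[0,0,0,0]],
  ],
)

```text
time_s: 18.28
tcp_pos: [471.1, -139.5, 105.6]
eef_rot: [0.0, 0.619, 0.785, -0.0]
force: [-2.9, 0.2, 2.7]
width: 23.5
```

play_rows(
  rows=[
    [[0,0,0.05,0],[0,0,0,0],[0,0,0,0]],
  ],
)

```text
time_s: 18.53
tcp_pos: [471.1, -139.5, 105.0]
eef_rot: [0.0, 0.619, 0.785, -0.0]
force: [-3.0, 1.5, 4.4]
width: 23.6
```

play_rows(
  rows=[
    [[0,0,-0.3,0],[0,0,-0.4,0],[-1.2,0,0,0],[-1.2,0,0,0],[-1.2,0,0,0],[0,0,0,0],[0,0,0,0],[0,0,0,0],[0,0,0,0],[0,0,0,0],[0,0,0,0]],
  ],
)

```text
time_s: 19.45
tcp_pos: [479.3, -174.1, 111.4]
eef_rot: [-0.0, 0.619, 0.785, -0.0]
force: [0.8, 0.8, -2.5]
width: 23.2
```

```bash
python3 - <<'E' 2>/dev/null
from rel import *
report(snap('w10'),out='w10g.png')
E
```

```text
19.5 [ 479.28 -174.11  111.37] [ 479.36 -174.16  111.47] [ 0.6 -0.  -2.3] 23.274289889578352 103.48
rack [ 4.892578e+02 -2.097403e+02  2.327000e-01] [-0.15  0.07 -0.17   nan   nan -0.01  0.   -0.06  0.14 -0.14  0.18]
  head [-7.9540e-01  5.0000e-04 -5.0000e-04  1.2360e+00  4.5225e+00] [-0.15  0.1  -0.17  0.07  0.46 -0.09]
  slots rel to tab (tool mm): [[35.78, 0.38, 51.37], [-0.22, 0.29, 51.36], [-36.22, 0.19, 51.35], [-72.22, 0.1, 51.34], [-108.22, 0.0, 51.33]] yaw rack-vs-head deg 0.18
rack [ 4.889534e+02 -2.098063e+02  2.349000e-01] [-0.16 -0.06 -0.12   nan   nan -0.03  0.01 -0.11  0.06 -0.07  0.2 ]
  head [-7.7610e-01  1.1000e-03 -1.3000e-03  1.2360e+00  4.4952e+00] [-0.06  0.05 -0.06  0.06  0.26 -0.06]
  slots rel to tab (tool mm): [[35.74, -0.09, 51.37], [-0.26, -0.11, 51.36], [-36.26, -0.12, 51.35], [-72.26, -0.13, 51.34], [-108.26, -0.15, 51.33]] yaw rack-vs-head deg 0.1
rack [ 4.890513e+02 -2.097878e+02  2.345000e-01] [-0.09  0.01 -0.16   nan   nan -0.01  0.01 -0.12  0.12 -0.05  0.19]
  head [-7.6720e-01  1.5000e-03 -1.6000e-03  1.2120e+00  4.5418e+00] [-0.05  0.02 -0.16  0.07  0.47 -0.12]
  slots rel to tab (tool mm): [[35.7, 0.07, 51.37], [-0.3, 0.04, 51.36], [-36.3, 0.0, 51.35], [-72.3, -0.03, 51.34], [-108.3, -0.06, 51.33]] yaw rack-vs-head deg 0.14
```

View pics/w10g.png

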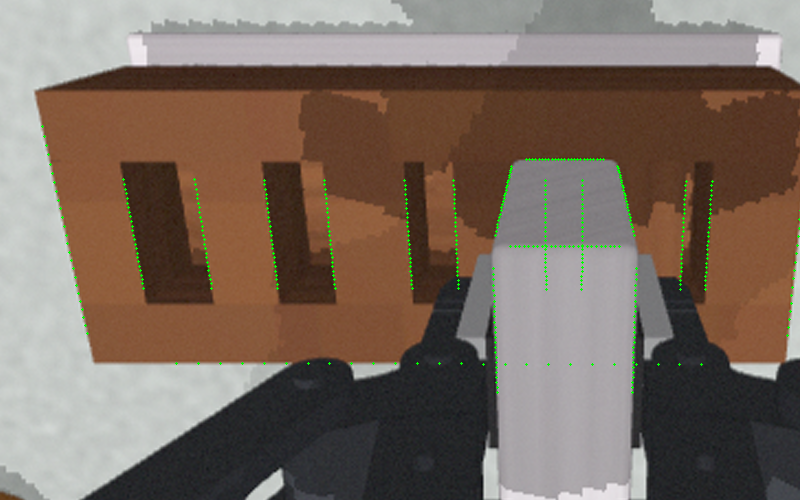

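play_rows(
  rows=[
    [[-0.025,0,0.2,0],[0,0,0.15,0],[0,0,0.1,0],[0,0,0.05,0],[0,0,0.05,0],[0,0,0,0],[0,0,0,0],[0,0,0,0]],
  ],
)

```text
time_s: 20.17
tcp_pos: [479.5, -174.7, 106.0]
eef_rot: [-0.0, 0.619, 0.785, -0.0]
force: [0.3, -0.5, -2.8]
width: 23.1
```

play_rows(
  rows=[
    [[0,0,0.05,0],[0,0,0.05,0],[0,0,0,0],[0,0,0,0]],
  ],
)

```text
time_s: 20.5
tcp_pos: [479.6, -174.7, 105.6]
eef_rot: [0.0, 0.619, 0.785, -0.0]
force: [-1.6, 0.3, 1.7]
width: 23.5
```

play_rows(
  rows=[
    [[0,0,0.05,0],[0,0,0.03,0],[0,0,0,0],[0,0,0,0]],
  ],
)

```text
time_s: 20.83
tcp_pos: [479.6, -174.8, 104.7]
eef_rot: [0.0, 0.619, 0.785, -0.0]
force: [-1.5, 0.2, 4.6]
width: 23.4
```

```bash
python3 - <<'E' 2>/dev/null
from rel import *
report(snap('w11'))
E
```

```text
20.8833 [ 479.6  -174.76  104.73] [ 479.61 -174.77  104.68] [-2.3  0.6  4. ] 24.14666214534747 103.46
rack [ 4.882541e+02 -2.096920e+02  2.361000e-01] [ 0.49 -0.12  0.79   nan   nan -0.21  0.19  0.07  0.15  0.4  -0.17]
  head [-7.9670e-01  1.1000e-03 -5.0000e-04  1.2347e+00  4.5254e+00] [-0.09  0.08 -0.16  0.19  0.49 -0.09]
  slots rel to tab (tool mm): [[36.77, -1.04, 44.71], [0.77, -1.0, 44.73], [-35.23, -0.95, 44.74], [-71.23, -0.91, 44.75], [-107.23, -0.87, 44.76]] yaw rack-vs-head deg -0.04
rack [ 4.882663e+02 -2.096946e+02  2.357000e-01] [ 0.51 -0.09  0.83   nan   nan -0.19  0.17  0.06  0.15  0.36 -0.22]
  head [-8.1560e-01  5.0000e-04  5.0000e-04  1.2091e+00  4.5294e+00] [-0.04  0.04 -0.08  0.14  0.46 -0.12]
  slots rel to tab (tool mm): [[36.81, -0.97, 44.71], [0.81, -0.95, 44.73], [-35.19, -0.92, 44.74], [-71.19, -0.89, 44.75], [-107.19, -0.86, 44.76]] yaw rack-vs-head deg -0.07
rack [ 4.884100e+02 -2.096281e+02  2.333000e-01] [ 0.51 -0.09  0.91   nan   nan -0.23  0.25  0.04 -0.04  0.32 -0.2 ]
  head [-7.9330e-01  1.3000e-03 -1.0000e-04  1.1844e+00  4.4545e+00] [-0.03  0.05 -0.15  0.15  0.5  -0.12]
  slots rel to tab (tool mm): [[36.79, -0.62, 44.71], [0.79, -0.68, 44.73], [-35.21, -0.74, 44.74], [-71.21, -0.8, 44.75], [-107.21, -0.86, 44.76]] yaw rack-vs-head deg 0.1
```

play_rows(
  rows=[
    [[0,0,-0.2,0],[0,0,-0.15,0],[0.05,0,0,0],[0,0,0,0],[0,0,0,0],[0,0,0,0],[0,0,0,0],[0,0,0,0],[0,0,0,0]],
  ],
)

```text
time_s: 21.63
tcp_pos: [479.3, -174.2, 107.5]
eef_rot: [-0.0, 0.619, 0.785, -0.0]
force: [0.3, 0.5, -2.7]
width: 23.5
```

```bash
python3 - <<'E' 2>/dev/null
from rel import *
report(snap('w12'))
E
```

```text
21.6833 [ 479.29 -174.19  107.52] [ 479.29 -174.2   107.57] [ 0.1  0.6 -2.3] 23.23744042526075 103.46
rack [ 4.890647e+02 -2.097974e+02  2.335000e-01] [-0.1  -0.13 -0.21   nan   nan  0.    0.04 -0.07  0.1  -0.15  0.22]
  head [-8.0110e-01  6.0000e-04 -7.0000e-04  1.2457e+00  4.6343e+00] [-0.1   0.1  -0.19  0.21  0.5  -0.11]
  slots rel to tab (tool mm): [[35.86, 0.11, 47.52], [-0.14, 0.06, 47.52], [-36.14, 0.01, 47.51], [-72.14, -0.04, 47.5], [-108.14, -0.09, 47.5]] yaw rack-vs-head deg 0.12
rack [ 4.890637e+02 -2.097956e+02  2.333000e-01] [-0.09 -0.13 -0.21   nan   nan -0.03  0.03 -0.14  0.12 -0.17  0.2 ]
  head [-7.6930e-01  1.5000e-03 -1.6000e-03  1.2253e+00  4.5007e+00] [-0.05  0.04 -0.14  0.07  0.46 -0.08]
  slots rel to tab (tool mm): [[35.79, 0.14, 47.52], [-0.21, 0.08, 47.52], [-36.21, 0.03, 47.51], [-72.21, -0.03, 47.5], [-108.21, -0.09, 47.5]] yaw rack-vs-head deg 0.18
rack [ 4.891491e+02 -2.097691e+02  2.336000e-01] [-0.08 -0.01 -0.19   nan   nan -0.01  0.04 -0.15  0.11 -0.17  0.19]
  head [-7.6780e-01  1.7000e-03 -1.5000e-03  1.1999e+00  4.3976e+00] [-0.04  0.04 -0.13  0.07  0.09 -0.07]
  slots rel to tab (tool mm): [[35.78, 0.23, 47.52], [-0.22, 0.19, 47.52], [-36.22, 0.14, 47.51], [-72.22, 0.1, 47.5], [-108.22, 0.05, 47.5]] yaw rack-vs-head deg 0.16
```

play_rows(
  rows=[
    [[-0.015,0,0.05,0],[0,0,0.05,0],[0,0,0.05,0],[0,0,0.05,0],[0,0,0.04,0],[0,0,0,0],[0,0,0,0],[0,0,0,0]],
  ],
)

```text
time_s: 22.35
tcp_pos: [479.3, -174.3, 105.6]
eef_rot: [-0.0, 0.619, 0.785, -0.0]
force: [-0.6, 0.5, 1.0]
width: 23.4
```

```bash
python3 - <<'E' 2>/dev/null
from rel import *
report(snap('w13'))
E
```

```text
22.4 [ 479.35 -174.34  105.6 ] [ 479.37 -174.35  105.62] [-1.9  0.8  1.3] 23.204151081939752 103.46
rack [ 4.888081e+02 -2.098393e+02  2.345000e-01] [-0.09 -0.08 -0.18   nan   nan -0.    0.03 -0.09  0.05 -0.12  0.19]
  head [-8.1980e-01  4.0000e-04  3.0000e-04  1.2455e+00  4.5594e+00] [-0.08  0.11 -0.17  0.19  0.43 -0.09]
  slots rel to tab (tool mm): [[36.08, -0.26, 45.59], [0.08, -0.28, 45.6], [-35.92, -0.29, 45.6], [-71.92, -0.31, 45.6], [-107.92, -0.33, 45.6]] yaw rack-vs-head deg 0.01
rack [ 4.889495e+02 -2.098146e+02  2.334000e-01] [-0.05 -0.02 -0.2    nan   nan -0.03  0.01 -0.11  0.04 -0.14  0.16]
  head [-8.0300e-01  9.0000e-04  0.0000e+00  1.2338e+00  4.5808e+00] [-0.06  0.05 -0.17  0.13  0.41 -0.13]
  slots rel to tab (tool mm): [[36.03, -0.03, 45.59], [0.03, -0.08, 45.6], [-35.97, -0.14, 45.6], [-71.97, -0.19, 45.6], [-107.97, -0.25, 45.6]] yaw rack-vs-head deg 0.09
rack [ 4.888189e+02 -2.098344e+02  2.347000e-01] [-0.04 -0.05 -0.17   nan   nan -0.03  0.06 -0.14  0.1  -0.12  0.08]
  head [-8.0750e-01  7.0000e-04  3.0000e-04  1.1984e+00  4.4251e+00] [-0.04  0.03 -0.06  0.14  0.27 -0.09]
  slots rel to tab (tool mm): [[36.05, -0.22, 45.59], [0.05, -0.23, 45.6], [-35.95, -0.24, 45.6], [-71.95, -0.24, 45.6], [-107.95, -0.25, 45.6]] yaw rack-vs-head deg -0.0
```

play_rows(
  rows=[
    [[0,0,0.05,0],[0,0,0.03,0],[0,0,0,0],[0,0,0,0],[0,0,0,0]],
  ],
)

```text
time_s: 22.82
tcp_pos: [479.4, -174.3, 104.8]
eef_rot: [-0.0, 0.619, 0.785, -0.0]
force: [-1.4, 2.0, 5.0]
width: 23.1
```

play_rows(
  rows=[
    [[0,0,-0.1,0],[0,0,-0.1,0],[0.05,0,0,0],[0,0,0,0],[0,0,0,0],[0,0,0,0],[0,0,0.05,0],[0,0,0.05,0],[0,0,0.05,0],[0,0,0.03,0],[0,0,0,0],[0,0,0,0]],
  ],
)

```text
time_s: 23.82
tcp_pos: [479.2, -173.8, 105.2]
eef_rot: [-0.0, 0.619, 0.785, -0.0]
force: [-3.5, 1.9, 5.4]
width: 23.4
```

play_rows(
  rows=[
    [[0,0,-0.1,0],[0,0,-0.1,0],[-0.1,0,0,0],[0,0,0,0],[0,0,0,0],[0,0,0,0],[0,0,0.05,0],[0,0,0.05,0],[0,0,0.05,0],[0,0,0.04,0],[0,0,0,0],[0,0,0,0]],
  ],
)

```text
time_s: 24.82
tcp_pos: [479.5, -174.8, 105.5]
eef_rot: [0.0, 0.619, 0.785, -0.0]
force: [-2.3, 1.3, 4.1]
width: 23.5
```

play_rows(
  rows=[
    [[0,0,-0.3,0],[0,0,-0.3,0],[-1.2,0,0,0],[-1.2,0,0,0],[-1.15,0,0,0],[0,0,0,0],[0,0,0,0],[0,0,0,0],[0,0,0,0],[0,0,0,0],[0,0,0,0],[0,0,0,0]],
  ],
)

```text
time_s: 25.82
tcp_pos: [487.7, -209.0, 110.8]
eef_rot: [-0.0, 0.619, 0.785, -0.0]
force: [0.5, 0.7, -2.8]
width: 23.3
```

```bash
python3 - <<'E' 2>/dev/null
from rel import *
report(snap('w14'),out='w14g.png')
E
```

```text
25.8667 [ 487.7  -209.04  110.77] [ 487.73 -209.08  110.78] [ 0.8 -0.1 -2.7] 23.678345068550275 103.49
rack [ 4.883647e+02 -2.099186e+02  2.349000e-01] [-0.22  0.02 -0.24  0.06 -0.06   nan   nan -0.14  0.09 -0.18  0.21]
  head [-8.2940e-01 -1.0000e-04  1.1000e-03  1.2115e+00  4.4940e+00] [-0.06  0.08 -0.13  0.15  0.49 -0.11]
  slots rel to tab (tool mm): [[71.82, -0.72, 50.78], [35.82, -0.74, 50.77], [-0.18, -0.75, 50.77], [-36.18, -0.77, 50.77], [-72.18, -0.78, 50.76]] yaw rack-vs-head deg -0.04
rack [ 4.881793e+02 -2.099590e+02  2.359000e-01] [-0.18  0.02 -0.21 -0.   -0.12   nan   nan -0.18  0.   -0.21  0.18]
  head [-7.8660e-01  1.1000e-03 -7.0000e-04  1.2166e+00  4.5236e+00] [-0.06  0.04 -0.07  0.16  0.48 -0.1 ]
  slots rel to tab (tool mm): [[71.72, -0.99, 50.78], [35.72, -0.97, 50.77], [-0.28, -0.95, 50.77], [-36.28, -0.93, 50.77], [-72.28, -0.9, 50.76]] yaw rack-vs-head deg 0.01
rack [ 4.888936e+02 -2.097828e+02  2.357000e-01] [-0.11 -0.26 -0.21  0.07 -0.12   nan   nan -0.13  0.08 -0.25  0.26]
  head [-7.9130e-01  1.0000e-03 -5.0000e-04  1.1864e+00  4.4337e+00] [-0.04  0.03 -0.06  0.05  0.48 -0.1 ]
  slots rel to tab (tool mm): [[71.74, -0.2, 50.78], [35.74, -0.19, 50.77], [-0.26, -0.18, 50.77], [-36.26, -0.17, 50.77], [-72.26, -0.16, 50.76]] yaw rack-vs-head deg 0.01
```

View pics/w14g.png

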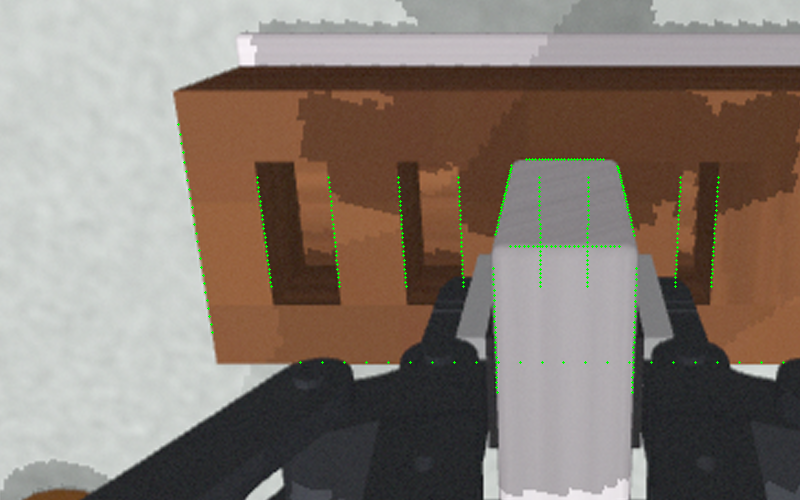

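play_rows(
  rows=[
    [[0,0,0.2,0],[0,0,0.15,0],[0,0,0.05,0],[0,0,0,0],[0,0,0,0],[0,0,0,0]],
  ],
)

```text
time_s: 26.37
tcp_pos: [487.7, -209.4, 106.7]
eef_rot: [-0.0, 0.619, 0.785, -0.0]
force: [-0.3, 0.7, -1.6]
width: 23.3
```

```bash
python3 - <<'E' 2>/dev/null
from rel import *
report(snap('w15'))
E
```

```text
26.4167 [ 487.72 -209.36  106.71] [ 487.74 -209.38  106.77] [ 0.3 -1.  -2.6] 23.254300861732837 103.46
rack [ 4.855717e+02 -2.105770e+02  2.371000e-01] [-0.2   0.06 -0.26  0.02 -0.02   nan   nan -0.18  0.07 -0.15  0.16]
  head [-8.0700e-01  5.0000e-04 -2.0000e-04  1.2268e+00  4.5138e+00] [-0.11  0.07 -0.17  0.18  0.48 -0.1 ]
  slots rel to tab (tool mm): [[72.09, -3.74, 46.72], [36.09, -3.66, 46.72], [0.09, -3.58, 46.71], [-35.91, -3.5, 46.71], [-71.91, -3.42, 46.71]] yaw rack-vs-head deg -0.11
rack [ 4.907004e+02 -2.093352e+02  2.361000e-01] [-0.12 -0.1  -0.23 -0.12 -0.03   nan   nan -0.13 -0.04 -0.2   0.17]
  head [-7.8920e-01  1.1000e-03 -7.0000e-04  1.2174e+00  4.5144e+00] [-0.06  0.04 -0.07  0.08  0.51 -0.09]
  slots rel to tab (tool mm): [[72.06, 1.62, 46.72], [36.06, 1.66, 46.72], [0.06, 1.71, 46.71], [-35.94, 1.75, 46.71], [-71.94, 1.8, 46.7]] yaw rack-vs-head deg -0.03
rack [ 4.893558e+02 -2.096495e+02  2.359000e-01] [-0.13  0.12 -0.22 -0.08 -0.08   nan   nan -0.24  0.01 -0.22  0.19]
  head [-7.8800e-01  1.2000e-03 -6.0000e-04  1.1918e+00  4.4364e+00] [-0.04  0.04 -0.07  0.07  0.26 -0.09]
  slots rel to tab (tool mm): [[72.06, 0.28, 46.72], [36.06, 0.32, 46.72], [0.06, 0.35, 46.71], [-35.94, 0.39, 46.71], [-71.94, 0.43, 46.71]] yaw rack-vs-head deg -0.03
```

Tool x is 0.06 mm off and yaw about 0, so I'll set down.

play_rows(
  rows=[
    [[0,0,0.05,0],[0,0,0.05,0],[0,0,0.05,0],[0,0,0,0],[0,0,0,0],[0,0,0,0]],
  ],
)

```text
time_s: 26.92
tcp_pos: [487.8, -209.4, 105.6]
eef_rot: [0.0, 0.619, 0.785, -0.0]
force: [-1.4, 0.3, -0.1]
width: 23.1
```

play_rows(
  rows=[
    [[0,0,0.05,0],[0,0,0,0],[0,0,0,0]],
  ],
)

```text
time_s: 27.17
tcp_pos: [487.8, -209.4, 105.5]
eef_rot: [0.0, 0.619, 0.785, -0.0]
force: [-2.4, 0.6, 3.9]
width: 23.6
```

play_rows(
  rows=[
    [[0,0,-0.1,0],[0,0,-0.05,0],[0.05,0,0,0],[0,0,0,0],[0,0,0,0],[0,0,0,0],[0,0,0.05,0],[0,0,0.05,0],[0,0,0.05,0],[0,0,0.03,0],[0,0,0,0],[0,0,0,0]],
  ],
)

```text
time_s: 28.17
tcp_pos: [487.5, -208.7, 104.9]
eef_rot: [-0.0, 0.619, 0.785, -0.0]
force: [-2.6, 2.2, 5.1]
width: 23.7
```

play_rows(
  rows=[
    [[0,0,-0.1,0],[0,0,-0.1,0],[-0.1,0,0,0],[0,0,0,0],[0,0,0,0],[0,0,0,0],[0,0,0.05,0],[0,0,0.05,0],[0,0,0.05,0],[0,0,0.04,0],[0,0,0,0],[0,0,0,0]],
  ],
)

```text
time_s: 29.17
tcp_pos: [487.8, -209.8, 105.2]
eef_rot: [0.0, 0.619, 0.785, -0.0]
force: [-1.6, 1.3, 4.3]
width: 23.4
```

play_rows(
  rows=[
    [[0,0,-0.3,0],[0,0,-0.3,0],[-1.2,0,0,0],[-1.2,0,0,0],[-1.15,0,0,0],[0,0,0,0],[0,0,0,0],[0,0,0.2,0],[0,0,0.15,0],[0,0,0,0],[0,0,0,0],[0,0,0,0]],
  ],
)

```text
time_s: 30.17
tcp_pos: [496.1, -244.0, 107.0]
eef_rot: [-0.0, 0.619, 0.785, -0.0]
force: [0.2, -0.4, -2.0]
width: 23.5
```

```bash
python3 - <<'E' 2>/dev/null
from rel import *
report(snap('w16'),out='w16g.png')
E
```

```text
30.2167 [ 496.05 -243.97  106.97] [ 496.11 -244.08  107.11] [-0.7  0.5 -2.6] 23.075559648691332 103.49
rack [ 4.885520e+02 -2.097501e+02  2.344000e-01] [-0.27 -0.1  -0.24  0.08 -0.04 -0.1   0.12   nan   nan -0.27  0.19]
  head [-8.2110e-01 -0.0000e+00  9.0000e-04  1.2503e+00  4.5862e+00] [-0.09  0.09 -0.09  0.1   0.51 -0.1 ]
  slots rel to tab (tool mm): [[107.83, -0.46, 47.0], [71.83, -0.5, 46.99], [35.83, -0.54, 46.98], [-0.17, -0.57, 46.97], [-36.17, -0.61, 46.96]] yaw rack-vs-head deg 0.01
rack [ 4.889321e+02 -2.096570e+02  2.356000e-01] [-0.25 -0.11 -0.11  0.05  0.01 -0.1   0.08   nan   nan -0.25  0.23]
  head [-7.8760e-01  9.0000e-04 -5.0000e-04  1.2383e+00  4.5377e+00] [-0.04  0.02 -0.06  0.07  0.5  -0.08]
  slots rel to tab (tool mm): [[107.76, -0.15, 47.0], [71.76, -0.14, 46.99], [35.76, -0.13, 46.98], [-0.24, -0.13, 46.97], [-36.24, -0.12, 46.96]] yaw rack-vs-head deg 0.01
rack [ 4.889732e+02 -2.096295e+02  2.353000e-01] [-0.27 -0.06 -0.11  0.05  0.05 -0.05  0.07   nan   nan -0.28 -0.26]
  head [-8.0170e-01  6.0000e-04  1.0000e-04  1.2244e+00  4.5559e+00] [-0.01  0.05 -0.05  0.08  0.48 -0.11]
  slots rel to tab (tool mm): [[107.8, -0.06, 47.0], [71.8, -0.07, 46.99], [35.8, -0.07, 46.98], [-0.2, -0.08, 46.97], [-36.2, -0.08, 46.96]] yaw rack-vs-head deg 0.0
```

View pics/w16g.png

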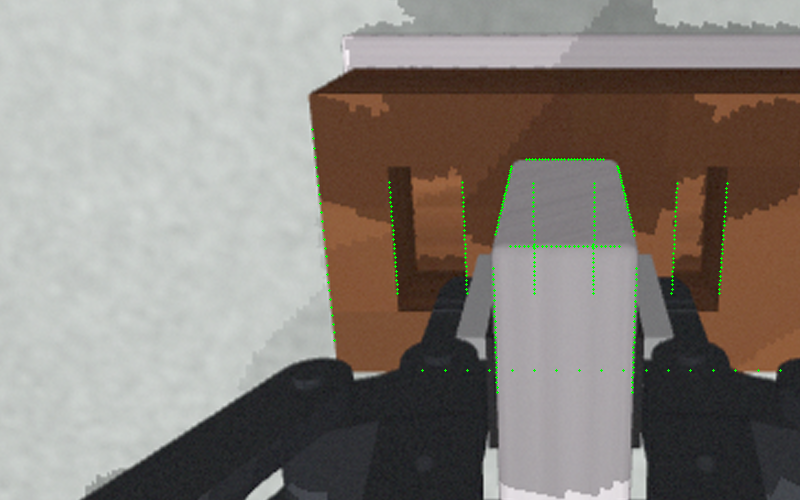

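play_rows(
  rows=[
    [[0,0,0,0],[0,0,0,0],[0,0,0.05,0],[0,0,0.05,0],[0,0,0.05,0],[0,0,0.05,0],[0,0,0,0],[0,0,0,0],[0,0,0,0]],
  ],
)

```text
time_s: 30.97
tcp_pos: [496.1, -244.4, 105.0]
eef_rot: [-0.0, 0.619, 0.785, -0.0]
force: [-0.3, -0.2, -3.0]
width: 23.3
```

play_rows(
  rows=[
    [[0,0,0.1,0],[0,0,0.1,0],[0,0,0,0],[0,0,0,0]],
  ],
)

```text
time_s: 31.3
tcp_pos: [496.0, -244.3, 102.8]
eef_rot: [-0.0, 0.619, 0.785, -0.0]
force: [0.2, 0.3, -1.7]
width: 23.4
```

play_rows(
  rows=[
    [[0,0,0.1,0],[0,0,0.1,0],[0,0,0.1,0],[0,0,0,0],[0,0,0,0]],
  ],
)

```text
time_s: 31.72
tcp_pos: [496.0, -244.3, 99.8]
eef_rot: [-0.0, 0.619, 0.785, -0.0]
force: [-0.6, -0.7, -2.4]
width: 23.2
```

play_rows(
  rows=[
    [[0,0,0.1,0],[0,0,0.1,0],[0,0,0.1,0],[0,0,0,0],[0,0,0,0]],
  ],
)

```text
time_s: 32.13
tcp_pos: [496.0, -244.3, 96.9]
eef_rot: [-0.0, 0.619, 0.785, -0.0]
force: [-0.8, -0.7, -1.7]
width: 23.4
```

Going in freely; shoulders should seat at TCP z ≈ 85.5.

play_rows(
  rows=[
    [[0,0,0.1,0],[0,0,0.1,0],[0,0,0.1,0],[0,0,0.1,0],[0,0,0.1,0],[0,0,0,0],[0,0,0,0]],
  ],
)

```text
time_s: 32.72
tcp_pos: [496.0, -244.3, 91.9]
eef_rot: [-0.0, 0.619, 0.785, -0.0]
force: [0.1, -0.8, -2.0]
width: 23.2
```

play_rows(
  rows=[
    [[0,0,0.1,0],[0,0,0.1,0],[0,0,0.1,0],[0,0,0.1,0],[0,0,0.08,0],[0,0,0,0],[0,0,0,0]],
  ],
)

```text
time_s: 33.3
tcp_pos: [496.0, -244.3, 87.1]
eef_rot: [-0.0, 0.619, 0.785, -0.0]
force: [0.5, -0.2, -1.8]
width: 23.3
```

play_rows(
  rows=[
    [[0,0,0.05,0],[0,0,0.05,0],[0,0,0.03,0],[0,0,0,0],[0,0,0,0],[0,0,0,0]],
  ],
)

```text
time_s: 33.8
tcp_pos: [496.1, -244.4, 85.9]
eef_rot: [-0.0, 0.619, 0.785, -0.0]
force: [0.2, -0.1, -2.7]
width: 23.4
```

play_rows(
  rows=[
    [[0,0,0.03,0],[0,0,0,0],[0,0,0,0],[0,0,0,0]],
  ],
)

```text
time_s: 34.13
tcp_pos: [496.1, -244.4, 85.7]
eef_rot: [-0.0, 0.619, 0.785, -0.0]
force: [-0.9, 0.7, -2.2]
width: 23.1
```

play_rows(
  rows=[
    [[0,0,0.04,0],[0,0,0,0],[0,0,0,0],[0,0,0,0]],
  ],
)

```text
time_s: 34.47
tcp_pos: [496.2, -244.4, 85.7]
eef_rot: [-0.0, 0.619, 0.785, -0.0]
force: [-1.3, 1.2, 0.2]
width: 23.2
```

play_rows(
  rows=[
    [[0,0,0.03,0],[0,0,0,0],[0,0,0,0]],
  ],
)

```text
time_s: 34.72
tcp_pos: [496.2, -244.4, 85.6]
eef_rot: [0.0, 0.619, 0.785, -0.0]
force: [-2.6, 0.8, 3.0]
width: 23.6
```

play_rows(
  rows=[
    [[0,0,0,0],[0,0,0,0],[0,0,0,0],[0,0,0,0],[0,0,0,0],[0,0,0,0]],
  ],
  claw=0.2,
)

```text
time_s: 35.22
tcp_pos: [496.1, -244.4, 84.8]
eef_rot: [-0.0, 0.619, 0.785, -0.0]
force: [0.3, 0.6, 0.5]
width: 34.3
```

play_rows(
  rows=[
    [[0,0,-0.5,0],[0,0,-1.5,0],[0,0,-2.5,0],[0,0,-3,0],[0,0,-3,0],[0,-2,0,0],[0,-3,0,0],[0,-3,0,0],[0,0,0,0],[0,0,0,0]],
  ],
)

```text
time_s: 36.05
tcp_pos: [417.6, -263.3, 190.5]
eef_rot: [0.0, 0.62, 0.784, -0.0]
force: [0.7, -0.5, -0.5]
width: 34.0
```

```bash
python3 - <<'E' 2>/dev/null
from rel import *
snap('w17')
im,e,Rc=cam('top');save(im,'top2.png');im,e,Rc=cam('scene');save(im,'scene2.png')
a=cv2.imread('pics/top2.png')[120:340,140:440];cv2.imwrite('pics/top2z.png',cv2.resize(a,None,fx=2.6,fy=2.6,interpolation=cv2.INTER_CUBIC))
a=cv2.imread('pics/scene2.png')[110:370,120:440];cv2.imwrite('pics/scene2z.png',cv2.resize(a,None,fx=2.3,fy=2.3,interpolation=cv2.INTER_CUBIC))
E
```

```text
36.1 [ 417.6  -263.31  190.5 ] [ 418.47 -263.26  190.5 ] [ 0.6 -0.2  0.5] 33.67376027506861 103.34
```

View pics/w17.png

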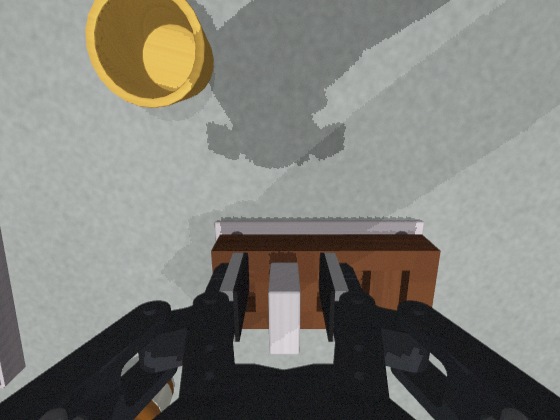

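View pics/top2z.png

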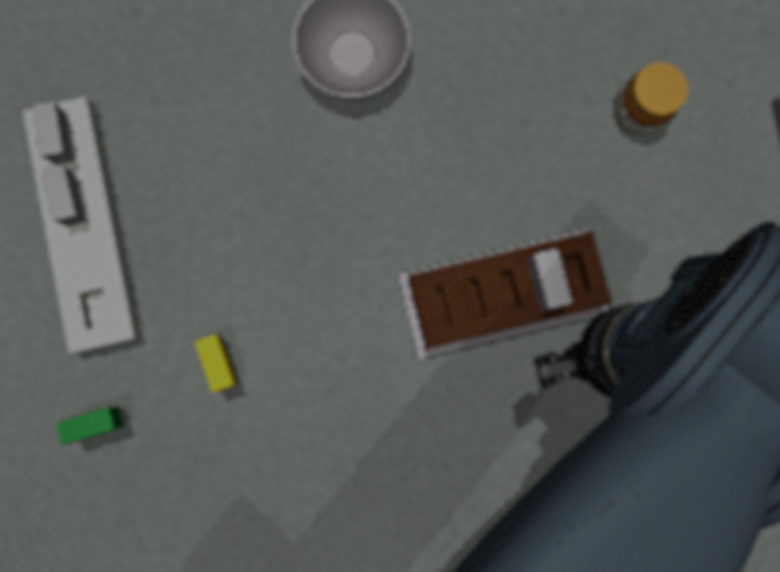

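View pics/scene2z.png

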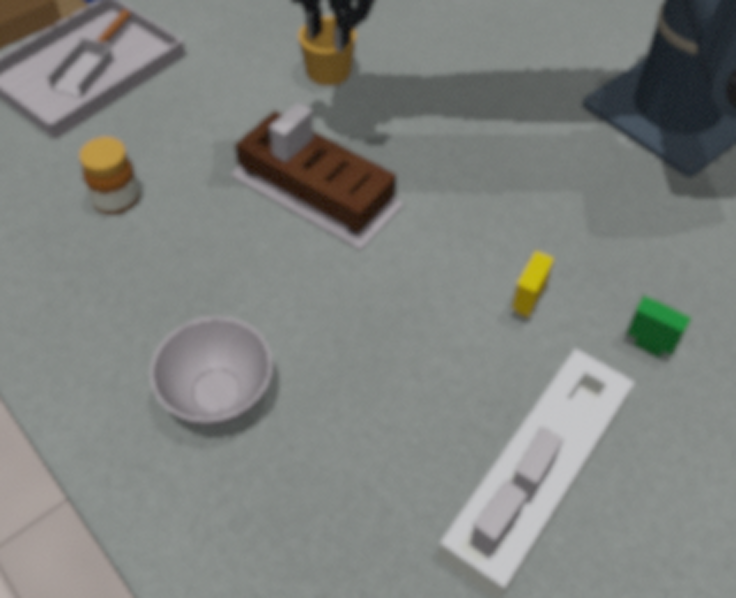

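Run:
```python
from h import *
print(env.observe()['time_s']); print(workorder.job_done())
```

```text
36.2
the job is handed in; nothing more can be done
None
```

The lone plate is in slot 3 (16 mm), the first slot that accepted it. It is released and upright with its shoulders down on the rack, and the job was handed in at 36.2 s.

**Trials:** I set the tab down on slots 0, 1 and 2 in that order. Each one stopped it at the rack's top surface (TCP about 105.6 mm), with a net push of about 8 N at most. On slots 1 and 2 I also tried 0.5 mm to either side, to rule out misalignment. In slot 3 it went in with no resistance until the shoulders touched at TCP 85.6 mm; I expected 85.5 mm for flush.

**Last checks:**
- The final top, scene and wrist pictures show the plate upright in slot 3, with the gripper clear of it.
- The other two plates are still in the stand, and the bowl, jar, mortar and the yellow and green look-alikes look undisturbed.

**Limits and problems:**
- "Flush" rests on the contact height and force; I did not measure the height again from a picture after letting go.
- On the first touch of slot 1 the tab was about 0.5 mm off centre, so I realigned it and tried again.
- The last joint also reached its limit early on and tilted the tool by about 1°. I corrected that before gripping the plate.

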